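# Serve lunch from the middle tier of the food carrier

### The arm

A 6-joint arm with a two-finger parallel gripper is mounted at the origin on the work surface. World frame = base frame: x ahead of the robot, y to its left, z up, the work surface at z = 0. Lengths are in m, angles in rad, forces in N, time in s.
With the tool pointing down it reaches from about 0.3 to 0.775 m from the base axis. Payload 14.6 kg.
Tool frame: the origin (TCP) lies at the very end of the fingers, on their centre line; the grasp point (between the pads) lies 19 mm behind it; z points along the fingers, y is the line along which they close (so a half turn about z gives the same grasp; the last joint's range is limited). The gripper opens to 94 mm and grips with 3 to 60 N. Pads are 16 mm wide; open, the fingers measure 119 mm over their backs; the gripper's body (75 mm by 177 mm) begins 78 mm behind the grasp point.
Start: joints at [-1.316, 0.3, 1.521, -0, 1.321, -0.067], TCP at [0.174, -0.522, 0.205] pointing down, gripper open.
Joint ranges: [-3.03, 3.03], [-0.79, 2.21], [0.23, 2.52], [-1.04, 4.18], [0, 3.07], [-2.55, 2.55]. Speed limits (rad/s): [2.22, 2.22, 2.57, 3.14, 3.14, 3.14].

### API

Orientations are given as [roll, pitch, yaw] about the fixed x, y, z axes, in that order (R = Rz(yaw) Ry(pitch) Rx(roll)).
In Python, from station import ctrl, cams gives the robot as it stands. The module is installed in compiled form; this text tells all that it offers.
- The arm moves only by the tool arm_command, never from a script. Its argument "plan" is a list that holds one entry, the list of rows, each a list of 7 numbers: the shift along the tool's x, y, z in mm, then the turn, a rotation vector about the tool's x, y, z in rad, then the closure, from -1 (fully open) to 1 (shut). A call has 1 to 12 rows; each row is the pose to reach, as a shift and turn from the pose commanded when the call began, along the tool's axes at that moment; what a row does not reach only later rows make up. A row lasts 1/10 s, in which the tool goes at most 50 mm and 8.59 degrees, less where a joint would pass 70% of its speed; a pose out of reach is approached as far as the arm can. A call with a gripper value outside its range is refused whole. The fingers move at their own pace and stop on an object; "squeeze" is the grip in N (left out, the last holds). Time passes only in rows, so rows that repeat a pose let the fingers close. It gives the time, the measured TCP pose, the force, the opening and the grip force at its end, in the units of the state.
- ctrl.get_obs(): the state, without advancing time (a new reading comes with each control period).
- cams.camera(name): name is "side" or "top" or "wrist"; returns (picture, depth): 400x640x3 uint8, blue, green, red; 400x640 float32, m along the optical axis (not along the pixel's ray), 0 where there is no reading.
- cams.camera_info(name): a dict with "fx", "fy", "cx", "cy" (pixels), "world_to_cam" (4x4, takes a point from world to camera coordinates). Camera axes: x right, y down, z forward; pixel columns grow to the right and rows downward; lengths in m; the calibration is good to about 2 mm. A picture is of the moment at which its call begins: read the wrist's pose just before it. camera_info takes no time and is no camera call; for the wrist camera it gives the pose at the moment of the call.
- ctrl.hand_in(): hands the job in; it is judged then, once.
The state is a dict: "time_s": time; "qpos": joint angles; "joint_vel": joint speeds; "tau": joint torques, N m; "ee_pos": TCP position; "eef_rot": TCP orientation; "force": force on the tool from outside, world axes, zero at the start; "moment": the same for the moment, N m; "grip_width": finger opening in m; "grip_force": force on a finger pad.
Only numpy, scipy, OpenCV 4.12 (cv2) and the standard library are available. Lean on these libraries where they do the work, as an engineer would, in place of code of your own. Each camera call takes 0.05 s, during which the arm holds its last target. There are 200 camera calls.

### The job

Serve lunch out of the food carrier: fold its carrying handle down, lift off the lidded top tier and stand it upright on the cloth, take out the open middle tier with the eggs and set it in the middle of the yellow plate, then put the top tier back squarely on the bottom tier and swing the carrying handle up straight again. Lay every piece of serving cutlery on the table face up and level in its own notches of the wooden cutlery rest, at any time and either way round. Keep both tiers level so that nothing spills, and do not knock over the blue cup.

Things in the scene. Friction and masses are not known exactly. Their poses are not given: they have to be found in the camera images.
- carrier: aluminium food carrier, stands firm. Origin: centre of its underside; -x side faces roughly to the robot. Foot 144 mm across; fixed bottom tier 120 mm across, walls 8 mm, mouth 104 mm, rim at z 70 mm; flat steel straps at y +80 and -80 mm, 18 wide, 4 thick, up to z 142 mm. Middle and top tier stand in it, 16 mm clear of the straps.
- bail (a joint): the carrier's wire carrying handle, hinged along the carrier's y axis at x 0, z 130 mm. 0 = straight up over the lid (stop); grows as it folds to the carrier's -x side; 1.6 = level (stop). Grip centre at value q, carrier frame: x = -0.150 sin q, z = 0.130 + 0.150 cos q m. Stays where left below 0.5 rad; let go beyond about 0.8 rad it sinks to the stop in 1 to 2 s. About 1 N moves it.
- bail_grip (a point): centre of the bail's wooden grip, a round bar 14 mm thick, 76 mm long, parallel to the carrier's y axis; the bail's 7 mm wire arms lie 87 mm either side of the middle.
- toptier: top tier, lid clipped on (one closed piece, 0.35 to 0.55 kg). Origin: centre of underside. 120 mm across (clips 131), lid top at z 80 mm; on it a handle 14 mm thick (x), 56 mm long (y), up to z 112 mm. The lowest 7 mm is a foot 97 mm across that sits inside the rim below, 3.5 mm play all round: seated, the origin is 7 mm below that rim: 63 mm up on the bottom tier, 123 on the middle one.
- midtier: middle tier, open dish with three boiled eggs (they move with it; tops at z 54 mm), 0.22 to 0.37 kg. Origin: centre of underside. 120 mm across, upright wall 8 mm thick, rim at z 67 mm, inner floor z 12 mm, foot as on the top tier; seated on the bottom tier the origin is 63 mm above the carrier's. It can be carried by its wall, one finger inside.
- plate: yellow plastic plate lying loose on the cloth, 190 mm across, rim 18 mm high, flat inner floor 124 mm across at z = 5 mm. Origin at the centre of its underside.
- rest: wooden cutlery rest, stands firm. Origin: centre of underside. Board 120 (x) by 200 (y), 12 mm thick; rails along y at x -38 and +38 mm, 12 thick, tops at z 47 mm, each with four notches 18 mm wide, open upward, floor at z 30 mm, at y -66, -22, +22, +66 mm. Cutlery lies along x in two facing notches, its origin then at x near 0, z 23 mm.
- fork: stainless serving fork, four tines, 201 mm long, head 26 mm wide, lying loose on the cloth, dished side up. Origin under mid-handle at cloth level; handle along x (head to +x), straight from x -65 to +55 mm, 10 mm wide, between z = 7 and 13 mm (the tail at x -86 to -68 and the head come down to z = 0). About 60 g, balanced near the origin. May be absent.
- spoon: stainless large spoon, round bowl 44 mm across, 196 mm long, lying loose on the cloth, dished side up. Origin under mid-handle at cloth level; handle along x (head to +x), straight from x -65 to +55 mm, 10 mm wide, between z = 7 and 13 mm (the tail at x -86 to -68 and the head come down to z = 0). About 60 g, balanced near the origin. May be absent.
- teaspoon: stainless smaller spoon, round bowl 34 mm across, 186 mm long, lying loose on the cloth, dished side up. Origin under mid-handle at cloth level; handle along x (head to +x), straight from x -65 to +55 mm, 10 mm wide, between z = 7 and 13 mm (the tail at x -86 to -68 and the head come down to z = 0). About 60 g, balanced near the origin. May be absent.
- cup: blue plastic cup, 95 mm tall, 76 mm across, loose bystander. Origin at the centre of its underside.

How it is judged:
On the way, in this order (a step that is already met when the one before it is completed fails the run):
1. the carrying handle is folded down, more than 1.2 rad from upright (value of joint bail above 1.2 rad), for 0.2 s.
2. the top tier stands upright beside the carrier, on the table (horizontal distance between toptier and carrier above 0.13 m and height (world z) of toptier below 0.01 m and angle between toptier's own z axis and vertical below 0.1 rad), for 0.2 s.
3. the middle tier has been taken out of the carrier (horizontal distance between midtier and carrier above 0.12 m), for 0.2 s.
4. the top tier sits on the bottom tier (horizontal distance between toptier and carrier below 0.008 m and height (world z) of toptier below 0.067 m and angle between toptier's own z axis and vertical below 0.05 rad), for 0.2 s.
At the end, for the whole second after the job is handed in: Top tier in the bottom tier's rim (within 8 mm, level); bail under 0.25 rad; middle tier level on the plate's floor within 25 mm of its centre; each cutlery piece present lies level in facing notches, origin 18-28 mm up, |x| < 25 mm, within 0.15 rad of the rest's x axis; all at rest (all of step 4 and value of joint bail below 0.25 rad and horizontal distance between midtier and plate below 0.025 m and z of midtier in the frame of plate below 0.01 m and angle between midtier's own z axis and vertical below 0.06 rad and height (world z) of plate below 0.004 m and linear speed of each of midtier, toptier, fork, spoon, teaspoon below 0.03 m/s and z of fork in the frame of rest between 0.018 and 0.028 m and x of fork in the frame of rest between -0.025 and 0.025 m and y of fork in the frame of rest between -0.08 and 0.08 m and angle between the x axis of each of fork, spoon, teaspoon and the x axis of rest, either way round below 0.15 rad and angle between each of fork, spoon, teaspoon's own z axis and vertical below 0.15 rad and z of spoon in the frame of rest between 0.018 and 0.028 m and x of spoon in the frame of rest between -0.025 and 0.025 m and y of spoon in the frame of rest between -0.08 and 0.08 m and z of teaspoon in the frame of rest between 0.018 and 0.028 m and x of teaspoon in the frame of rest between -0.025 and 0.025 m and y of teaspoon in the frame of rest between -0.08 and 0.08 m); the robot touches nothing.
It fails at once if the middle tier is tipped more than 0.5 rad (the eggs roll out) (angle between midtier's own z axis and vertical above 0.5 rad).
It fails at once if the top tier is tipped more than 0.5 rad (angle between toptier's own z axis and vertical above 0.5 rad).
It fails at once if the blue cup is knocked over (angle between cup's own z axis and vertical above 0.6 rad).
Of fork, spoon, teaspoon only 1 to 3 are there at a start; the rules pass over those that are not, and their reading is None.
At some moment in a run one of fork, spoon, teaspoon may be knocked a few centimetres aside while the robot is not near it.
It also fails if it takes over 210 s, if anything falls off the work surface, if the arm or the gripper's body presses on something with over 40 N, if the wrist force passes 120 N, or if a joint passes its speed limit or range.

## Working session

There is one attempt and no reset: what is moved stays moved. The work goes in short steps, Python scripts to look and compute and a tool call to move; the robot and the scene stay as the last step left them, time stands still between calls to the robot, and variables do not carry over. Pictures are saved under pics/ and viewed, at most 14 in all, crops included, and the job is handed in when it is done.

Besides the shell and the picture viewer there is one more tool, called after "Call:" as name(argument=value, ...) on one line, values as JSON. arm_command: Moves the arm, as the interface text tells. Its arguments: {"type":"object","properties":{"plan":{"type":"array"},"squeeze":{"type":"number"}},"required":["plan"]}

```bash
mkdir -p pics; python3 - <<'E'
from station import ctrl,cams
import cv2,numpy as np
for n in ["top","side"]:
    im,d=cams.camera(n); cv2.imwrite(f"pics/{n}0.png",im); np.save(f"pics/{n}0.npy",d)
    i=cams.camera_info(n); print(n,i)
print(ctrl.get_obs())
E
```

```text
top {'fx': 485.6189943204948, 'fy': 485.6189943204948, 'cx': 317.1290009058669, 'cy': 193.14757844610622, 'world_to_cam': array([[ 0.02004107, -0.99971394,  0.01305327,  0.01794371],
       [-0.98762492, -0.02182659, -0.15530816,  0.53784656],
       [ 0.15554864, -0.00977919, -0.98777983,  1.42012174],
       [ 0.        ,  0.        ,  0.        ,  1.        ]])}
side {'fx': 492.5820289170254, 'fy': 492.5820289170254, 'cx': 314.2642123332223, 'cy': 201.6614630391449, 'world_to_cam': array([[-0.99993953,  0.00892586, -0.0064242 ,  0.49609257],
       [ 0.01055155,  0.61405928, -0.78918937,  0.10709639],
       [-0.00309936, -0.78920943, -0.61411633,  1.29987205],
       [ 0.        ,  0.        ,  0.        ,  1.        ]])}
{'time_s': 0.1, 'qpos': array([-1.31562289e+00,  3.00406716e-01,  1.52148935e+00,  4.87527501e-06,
        1.32069522e+00, -6.66274702e-02]), 'joint_vel': array([-0.00083683, -0.00295018, -0.00243049,  0.00059467,  0.00132251,
        0.00097899]), 'tau': array([ 2.26884340e-04, -5.32644475e+01, -3.53282940e+01,  7.08818645e-02,
        2.35254492e-02, -6.81179222e-05]), 'ee_pos': array([ 0.17387944, -0.5215569 ,  0.20496045]), 'eef_rot': array([-3.14059655e+00, -7.11988811e-05,  3.21799664e-01]), 'force': array([0.40823469, 0.19263064, 0.39493023]), 'moment': array([-0.01628485, -0.00596086,  0.02091643]), 'grip_force': 0.0, 'grip_width': 0.09389937989946975}
```

View pics/top0.png

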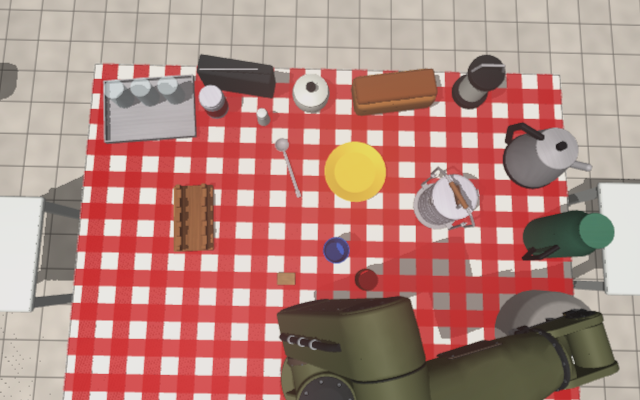

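View pics/side0.png

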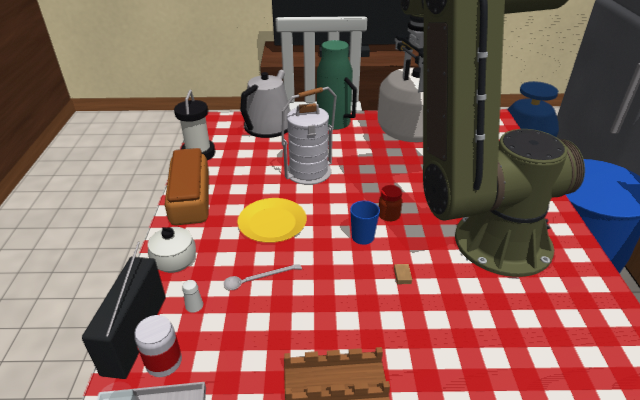

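The top view shows the rest at (195,217), a spoon from (282,145) to (298,195), the plate at (355,171), the carrier near (447,200) and the cup at (336,249). The arm hides the lower right of the picture. The side view shows the same objects, with the bail upright.

```bash
cat > h.py <<'E'
from station import ctrl,cams
import cv2,numpy as np
from scipy.spatial.transform import Rotation as Ro
def shot(n,save=None):
    i=cams.camera_info(n); im,d=cams.camera(n)
    if save: cv2.imwrite(f"pics/{save}.png",im)
    return im,d,i
def cloud(d,i):
    v,u=np.mgrid[:400,:640]
    c=np.dstack([(u-i["cx"])/i["fx"]*d,(v-i["cy"])/i["fy"]*d,d]); T=i["world_to_cam"]
    w=(c-T[:3,3])@T[:3,:3]; w[d==0]=np.nan
    return w
def ray(uv,i,z):
    uv=np.atleast_2d(uv).astype(float);T=i["world_to_cam"]
    c=np.c_[(uv[:,0]-i["cx"])/i["fx"],(uv[:,1]-i["cy"])/i["fy"],np.ones(len(uv))]
    r=c@T[:3,:3]; o=-T[:3,:3].T@T[:3,3]
    return (o+r*((z-o[2])/r[:,2])[:,None])[:,:2]
def circ(p):
    A=np.c_[2*p,np.ones(len(p))]; s=np.linalg.lstsq(A,(p**2).sum(1),rcond=None)[0]
    return s[:2],np.sqrt(s[2]+s[:2]@s[:2])
def axis(p):  # centre, direction angle, extents (minAreaRect)
    (c,s,a)=cv2.minAreaRect((p*1000).astype(np.float32)); b=cv2.boxPoints((c,s,a))
    e=b[1]-b[0];f=b[2]-b[1]; 
    if np.hypot(*f)>np.hypot(*e): e=f
    return np.array(c)/1000,np.arctan2(e[1],e[0]),s
def blob(m):
    n,l,s,c=cv2.connectedComponentsWithStats(m.astype(np.uint8)); k=1+np.argmax(s[1:,4]); return l==k
def hsv(im): return cv2.cvtColor(im,cv2.COLOR_BGR2HSV)
E
python3 - <<'E'
from h import *
for n in ["top","side"]:
    i=cams.camera_info(n); im=cv2.imread(f"pics/{n}0.png"); W=cloud(np.load(f"pics/{n}0.npy"),i); H=hsv(im)
    m=blob((H[...,0]>22)&(H[...,0]<34)&(H[...,1]>120)&(H[...,2]>120))
    cn=max(cv2.findContours(m.astype(np.uint8),0,1)[0],key=len)[:,0]
    print(n,"plate",circ(ray(cn,i,.018)), "z",np.nanpercentile(W[m][:,2],[5,50,95]))
    m=blob((H[...,0]>100)&(H[...,0]<130)&(H[...,1]>120)&(W[...,0]>.2)&(W[...,2]>.01)); p=W[m]
    print("cup",np.nanmedian(p,0),np.nanmax(p,0),np.nanmin(p,0)); t=p[p[:,2]>.088]; print(circ(t[:,:2]))
    x,y,z=np.moveaxis(W,2,0)
    m=(x>.3)&(x<.75)&(y>.2)&(y<.5)&(z>.02)&(z<.1)&(H[...,0]<22)&(H[...,2]<190)
    # rest
    if n=="top":
        m=(abs(x-.45)<.16)&(abs(y-.38)<.12)&(z>.038)&(z<.056)
        print("rest",axis(W[m][:,:2]),m.sum())
    b=(abs(x-.5)<.13)&(abs(y+.26)<.13)
    for lo,hi in [(.195,.212),(.228,.24),(.26,.30)]:
        m=b&(z>lo)&(z<hi); p=W[m]
        if m.sum()>5: print(lo,m.sum(),axis(p[:,:2]),np.median(p,0))
E
```

```text
top plate (array([ 0.6264425, -0.0959821]), np.float64(0.07908652488238298)) z [0.00134319 0.00777983 0.01914424]
cup [ 0.39074875 -0.03719551  0.01265519] [ 0.39074875 -0.03719551  0.01265519] [ 0.39074875 -0.03719551  0.01265519]
(array([0., 0.]), np.float64(0.0))
rest (array([0.45797949, 0.40317102]), np.float32(0.06323724), (194.94808959960938, 88.99765014648438)) 339
0.195 1292 (array([ 0.50621869, -0.3323483 ]), np.float32(-0.18857019), (121.2637710571289, 135.13681030273438)) [ 0.50916261 -0.32937357  0.20262213]
0.228 48 (array([ 0.51253345, -0.33830777]), np.float32(0.53069186), (176.2705078125, 28.562458038330078)) [ 0.51944424 -0.3385586   0.23296459]
0.26 259 (array([ 0.50183105, -0.32432599]), np.float32(0.5591502), (160.06480407714844, 14.766138076782227)) [ 0.5014755  -0.32382347  0.28393119]
side plate (array([ 0.61262243, -0.0866738 ]), np.float64(0.09153675164111423)) z [0.00307123 0.00809138 0.01880196]
cup [ 0.36720083 -0.0056309   0.06791905] [0.4018582  0.01309326 0.09913507] [ 0.32946954 -0.06686619  0.01006432]
(array([ 0.36594261, -0.02597658]), np.float64(0.03569204676320847))
0.195 616 (array([ 0.50688602, -0.3310416 ]), np.float32(-0.18848893), (124.68804931640625, 136.03680419921875)) [ 0.51004713 -0.31694808  0.20253494]
0.228 99 (array([ 0.51111417, -0.33743549]), np.float32(0.51287675), (179.76107788085938, 33.91657257080078)) [ 0.51253226 -0.33438437  0.23393871]
0.26 197 (array([ 0.50333405, -0.32132138]), np.float32(0.52904475), (153.60342407226562, 16.548494338989258)) [ 0.50621024 -0.31701795  0.28107126]
```

```bash
cat >> h.py <<'E'
def cmd(p=None,yaw=None):
    o=ctrl.get_obs(); R=Ro.from_euler("xyz",o["eef_rot"]).as_matrix(); e=o["ee_pos"]
    s="t%.1f ee %s rot %s w %.4f gf %.1f F %s"%(o["time_s"],e.round(4),o["eef_rot"].round(4),o["grip_width"],o["grip_force"],o["force"].round(1))
    if p is not None:
        y=o["eef_rot"][2] if yaw is None else yaw
        Rt=Ro.from_euler("xyz",[np.pi,0,y]).as_matrix()
        s+="\n -> shift mm %s turn %s"%(((np.array(p)-e)@R*1000).round(1),Ro.from_matrix(R.T@Rt).as_rotvec().round(4))
    print(s)
E
python3 - <<'E'
from h import *
i=cams.camera_info("wrist"); T=np.linalg.inv(i["world_to_cam"]); o=ctrl.get_obs()
R=Ro.from_euler("xyz",o["eef_rot"]).as_matrix(); print("cam in tool",R.T@(T[:3,3]-o["ee_pos"]),"\n",(R.T@T[:3,:3]).round(3),i["fx"])
W=cloud(np.load("pics/top0.npy"),cams.camera_info("top")); 
x,y,z=np.moveaxis(W,2,0)
m=(abs(x-.4)<.15)&(y<-.5)&(z>.02); 
for lo,hi in[(-.56,-.5),(-.62,-.56),(-.7,-.62)]:
    q=m&(y>lo)&(y<hi); print(lo,hi,W[q].min(0),W[q].max(0),q.sum())
cmd([.48,-.31,.42],.541)
E
```

```text
cam in tool [ 0.07150327 -0.00034608 -0.17986604] 
 [[-0.001 -0.969 -0.248]
 [ 1.    -0.001 -0.001]
 [ 0.    -0.248  0.969]] 354.9021146959883
-0.56 -0.5 [ 0.25021919 -0.55917586  0.13450168] [ 0.25021919 -0.55917586  0.13450168] 1
-0.62 -0.56 [ 0.25008254 -0.61999499  0.02015812] [ 0.46361258 -0.56048909  0.29190055] 1667
-0.7 -0.62 [ 0.25055602 -0.69983256  0.02373838] [ 0.48017856 -0.62003892  0.29782121] 2085
t0.1 ee [ 0.1739 -0.5216  0.205 ] rot [-3.1406e+00 -1.0000e-04  3.2180e-01] w 0.0939 gf 0.0 F [0.4 0.2 0.4]
 -> shift mm [ 357.3 -104.1 -214.9] turn [-1.000e-03 -2.000e-04 -2.192e-01]
```

Call:
arm_command(plan=[[[0, 0, -100, 0, 0, 0, -1], [50, -10, -150, 0, 0, -0.1, -1], [100, -20, -190, 0, 0, -0.2, -1], [160, -40, -215, 0, 0, -0.22, -1], [220, -50, -215, 0, 0, -0.22, -1], [280, -60, -215, 0, 0, -0.22, -1], [340, -75, -215, 0, 0, -0.22, -1], [405, -89, -215, 0, 0, -0.22, -1], [405, -89, -215, 0, 0, -0.22, -1], [405, -89, -215, 0, 0, -0.22, -1], [405, -89, -215, 0, 0, -0.22, -1]]])

```text
time_s: 1.2
ee_pos: [0.5326, -0.3068, 0.4198]
eef_rot: [-3.14, 0.0, 0.544]
force: [-0.9, -0.7, -0.2]
grip_width: 0.0941
grip_force: 0.0
```

```bash
python3 - <<'E'
from h import *
cmd()
im,d,i=shot("wrist","w1"); np.save("pics/w1.npy",d)
np.save("pics/w1i.npy",i,allow_pickle=True)
W=cloud(d,i); x,y,z=np.moveaxis(W,2,0)
for lo,hi in [(.198,.208),(.229,.24),(.272,.3)]:
    m=(abs(x-.5)<.13)&(abs(y+.33)<.13)&(z>lo)&(z<hi); p=W[m]
    if m.sum()>5: print(lo,m.sum(),axis(p[:,:2]),np.median(p,0))
im,d,i=shot("top","t1"); np.save("pics/t1.npy",d)
E
```

```text
t1.2 ee [ 0.5326 -0.3068  0.4198] rot [-3.1404e+00  2.0000e-04  5.4430e-01] w 0.0941 gf 0.0 F [-0.9 -0.7 -0.2]
0.198 6544 (array([ 0.51052713, -0.3347005 ]), np.float32(1.2710346), (132.2596893310547, 127.99635314941406)) [ 0.51846021 -0.33956319  0.20261122]
0.229 635 (array([ 0.51316571, -0.33946671]), np.float32(0.5411575), (177.71707153320312, 26.099756240844727)) [ 0.51586576 -0.33900072  0.23496822]
0.272 1551 (array([ 0.5029649 , -0.32505878]), np.float32(0.53317523), (136.81236267089844, 13.884980201721191)) [ 0.50690662 -0.32245139  0.2845045 ]
```

View pics/w1.png

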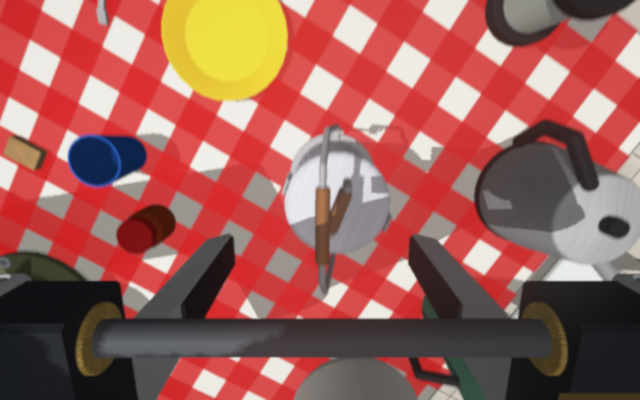

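View pics/t1.png

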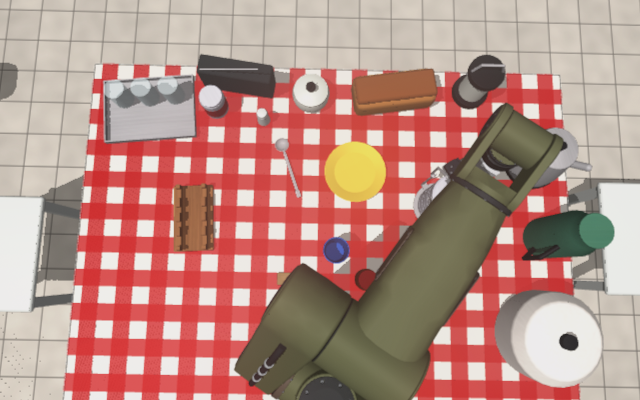

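The wrist view shows the bail grip at (322,225) and the lid handle at (341,205), turned relative to the bail. The plate, cup and red can are clear of them. The top view shows no more cutlery: only the one spoon, plus a white pot at lower right.

```bash
python3 - <<'E'
from h import *
i=np.load("pics/w1i.npy",allow_pickle=True).item(); im=cv2.imread("pics/w1.png"); W=cloud(np.load("pics/w1.npy"),i); H=hsv(im)
x,y,z=np.moveaxis(W,2,0); near=(abs(x-.51)<.12)&(abs(y+.33)<.12)
br=(H[...,0]<20)&(H[...,1]>70)
for lo,hi in[(.222,.245),(.265,.3)]:
    m=blob(near&br&(z>lo)&(z<hi)); p=W[m]; print(lo,m.sum(),axis(p[:,:2]),np.median(p,0), p[:,2].max())
# lid edge circle: convex hull of lid-level points, robust
m=near&(z>.196)&(z<.208)
p=W[m][:,:2]
print("lid medcirc",cv2.minEnclosingCircle((p*1000).astype(np.float32)))
h=cv2.convexHull((p*1000).astype(np.float32))[:,0]/1000
c,r=circ(h)
for _ in range(5):
    e=np.hypot(*(h-c).T)-r; k=abs(e)<.004; c,r=circ(h[k])
print("lid hull",c,r,k.sum(),len(h))
# tiers: rings at lower heights & foot
for lo,hi in[(.002,.02),(.06,.075),(.125,.146)]:
    m=near&(z>lo)&(z<hi)&(H[...,1]<60); p=W[m][:,:2]; print(lo,m.sum(),p.min(0),p.max(0))
# side camera: straps
W2=cloud(np.load("pics/side0.npy"),cams.camera_info("side"));x,y,z=np.moveaxis(W2,2,0)
m=(abs(x-.51)<.1)&(abs(y+.33)<.1)&(z>.14)&(z<.19); p=W2[m]; r=np.hypot(*(p[:,:2]-c).T); q=p[r<.07]; print("side tier circ",circ(q[:,:2]),len(q))
W2=cloud(np.load("pics/t1.npy"),cams.camera_info("top"));x,y,z=np.moveaxis(W2,2,0)
m=(x<.4)&(y<-.4)&(x>.1)&(z>.1)&(y>-.8); print("pot",W2[m].min(0),W2[m].max(0))
E
```

```text
0.222 464 (array([ 0.51349097, -0.33817783]), np.float32(0.18523869), (46.8773078918457, 11.345559120178223)) [ 0.51590493 -0.33740382  0.23514048] 0.23757561658719642
0.265 1061 (array([ 0.50096902, -0.3257363 ]), np.float32(0.5495204), (81.73006439208984, 13.612771034240723)) [ 0.50462412 -0.32426121  0.28552216] 0.2883334160765338
lid medcirc ((510.2766418457031, -334.623046875), 88.4197998046875)
lid hull [ 0.50735054 -0.3405055 ] 0.06541416960703307 21 30
0.002 1055 [ 0.40404658 -0.44988271] [ 0.62998953 -0.22337469]
0.06 39 [ 0.52238451 -0.34170901] [ 0.57152177 -0.28132463]
0.125 144 [ 0.52113785 -0.34426179] [ 0.58896262 -0.28116021]
side tier circ (array([ 0.51142405, -0.33583859]), np.float64(0.05722419741817662)) 587
pot [ 0.10003987 -0.74005025  0.10009002] [ 0.39995924 -0.4923998   0.29652762]
```

Call:
arm_command(plan=[[[-37, 0, 0, 0, 0, 0, -1], [-37, 0, 40, 0, 0, 0, -1], [-37, 0, 80, 0, 0, 0, -0.5], [-37, 0, 120, 0, 0, 0, -0.2], [-37, 0, 149, 0, 0, 0, 0.2], [-37, 0, 149, 0, 0, 0, 0.5], [-37, 0, 149, 0, 0, 0, 0.5], [-37, 0, 149, 0, 0, 0, 0.5], [-37, 0, 149, 0, 0, 0, 0.5], [-37, 0, 149, 0, 0, 0, 0.5]]], squeeze=8)

```text
time_s: 2.3
ee_pos: [0.4985, -0.3285, 0.2725]
eef_rot: [3.14, -0.001, 0.542]
force: [0.2, 0.3, -0.9]
grip_width: 0.0334
grip_force: 0.0
```

```bash
python3 - <<'E'
from h import *
cmd(); 
for q in np.arange(.2,1.31,.1): print(q.round(1),(-150*(np.sin(q)-np.sin(.09))).round(),(150*(np.cos(.09)-np.cos(q))).round())
E
```

```text
t2.3 ee [ 0.4985 -0.3285  0.2725] rot [ 3.1402e+00 -6.0000e-04  5.4180e-01] w 0.0334 gf 0.0 F [ 0.2  0.3 -0.9]
0.2 -16.0 2.0
0.3 -31.0 6.0
0.4 -45.0 11.0
0.5 -58.0 18.0
0.6 -71.0 26.0
0.7 -83.0 35.0
0.8 -94.0 45.0
0.9 -104.0 56.0
1.0 -113.0 68.0
1.1 -120.0 81.0
1.2 -126.0 95.0
1.3 -131.0 109.0
```

Call:
arm_command(plan=[[[0, -16, 2, 0, 0, 0, 0.5], [0, -31, 6, 0, 0, 0, 0.5], [0, -45, 11, 0, 0, 0, 0.5], [0, -58, 18, 0, 0, 0, 0.5], [0, -71, 26, 0, 0, 0, 0.5], [0, -83, 35, 0, 0, 0, 0.5], [0, -94, 45, 0, 0, 0, 0.5], [0, -104, 56, 0, 0, 0, 0.5], [0, -114, 68, 0, 0, 0, 0.5], [0, -122, 81, 0, 0, 0, 0.5], [0, -128, 95, 0, 0, 0, 0.5], [0, -133, 105, 0, 0, 0, 0.5]]])

```text
time_s: 3.5
ee_pos: [0.4305, -0.2151, 0.1664]
eef_rot: [3.138, -0.001, 0.542]
force: [9.9, -13.8, -4.9]
grip_width: 0.0236
grip_force: 8.0
```

Call:
arm_command(plan=[[[0, 0, 0, 0, 0, 0, 0.3], [0, 0, 0, 0, 0, 0, 0], [0, 0, -40, 0, 0, 0, -0.4], [0, 0, -90, 0, 0, 0, -0.7], [0, 0, -140, 0, 0, 0, -1], [0, 0, -190, 0, 0, 0, -1], [0, 40, -230, 0, 0, 0.1, -1], [0, 80, -240, 0, 0, 0.25, -1], [0, 130, -240, 0, 0, 0.35, -1], [0, 130, -240, 0, 0, 0.35, -1], [0, 130, -240, 0, 0, 0.35, -1], [0, 130, -240, 0, 0, 0.35, -1]]])

```text
time_s: 4.7
ee_pos: [0.4964, -0.3251, 0.4074]
eef_rot: [3.141, -0.001, 0.193]
force: [-0.0, 0.3, 0.6]
grip_width: 0.0942
grip_force: 0.0
```

```bash
python3 - <<'E'
from h import *
cmd()
im,d,i=shot("wrist","w2"); W=cloud(d,i); H=hsv(im); x,y,z=np.moveaxis(W,2,0); near=(abs(x-.51)<.12)&(abs(y+.33)<.12)
br=(H[...,0]<20)&(H[...,1]>70)
m=blob(near&br&(z>.222)&(z<.245)); p=W[m]; print("handle",m.sum(),axis(p[:,:2]),np.median(p,0), p[:,2].max())
g=blob((abs(x-.43)<.15)&(abs(y+.2)<.15)&br&(z>.1)&(z<.2)&(H[...,2]<170)&~near); p=W[g]; print("grip",g.sum(),np.median(p,0),axis(p[:,:2]))
m=near&(z>.196)&(z<.208)
p=W[m][:,:2]
h=cv2.convexHull((p*1000).astype(np.float32))[:,0]/1000
c,r=circ(h)
for _ in range(6):
    e=np.hypot(*(h-c).T)-r; k=e<.003; c,r=circ(h[k])
print("lid",c,r,k.sum(),len(h), cv2.minEnclosingCircle((h*1000).astype(np.float32)))
# straps
m=near&(z>.136)&(z<.15); q=W[m]; k=abs(np.hypot(*(q[:,:2]-c).T)-.08)<.012; q=q[k]; a=np.arctan2(*(q[:,:2]-c)[:,::-1].T); print("strap ang",np.histogram(a,12),[q[s].mean(0) for s in(a>0,a<0)])
E
```

```text
t4.7 ee [ 0.4964 -0.3251  0.4074] rot [ 3.1408e+00 -9.0000e-04  1.9290e-01] w 0.0942 gf 0.0 F [-0.   0.3  0.6]
handle 588 (array([ 0.51207257, -0.33927658]), np.float32(0.17852794), (47.73173904418945, 12.402975082397461)) [ 0.51261678 -0.33917368  0.23532812] 0.23771912061410336
grip 236 [ 0.4539142  -0.20225114  0.13221115] (array([ 0.45032278, -0.20307286]), np.float32(0.48797816), (42.092281341552734, 12.535537719726562))
lid [ 0.51177485 -0.33988458] 0.06142574621600583 48 57 ((511.0798034667969, -340.1413269042969), 65.6216812133789)
strap ang (array([35,  0,  0,  0,  0,  0,  0,  0,  0,  0,  0, 83]), array([-2.71690594, -2.43663485, -2.15636376, -1.87609267, -1.59582158,
       -1.31555049, -1.0352794 , -0.75500831, -0.47473722, -0.19446613,
        0.08580496,  0.36607605,  0.64634714])) [array([ 0.58022222, -0.29946959,  0.14040289]), array([ 0.44175947, -0.38149857,  0.14115485])]
```

View pics/w2.png

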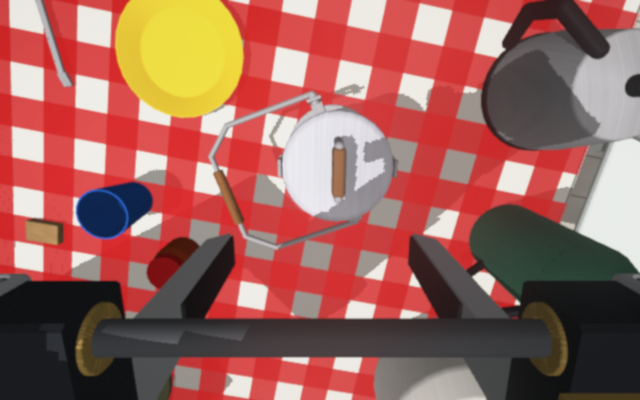

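The bail is folded down, with its grip at (228,197). The lid handle is unobstructed at (339,168). Next I grasp the top tier.

Call:
arm_command(plan=[[[12.5, 17, 40, 0, 0, 0.008, -1], [12.5, 17, 80, 0, 0, 0.008, -0.5], [12.5, 17, 120, 0, 0, 0.008, 0], [12.5, 17, 160, 0, 0, 0.008, 0], [12.5, 17, 185, 0, 0, 0.008, 0], [12.5, 17, 198, 0, 0, 0.008, 0], [12.5, 17, 198, 0, 0, 0.008, 0], [12.5, 17, 198, 0, 0, 0.008, 0.5], [12.5, 17, 198, 0, 0, 0.008, 0.7], [12.5, 17, 198, 0, 0, 0.008, 0.9], [12.5, 17, 198, 0, 0, 0.008, 1], [12.5, 17, 198, 0, 0, 0.008, 1]]], squeeze=40)

```text
time_s: 5.95
ee_pos: [0.5123, -0.3401, 0.2089]
eef_rot: [3.141, -0.0, 0.184]
force: [-1.4, 0.2, 1.9]
grip_width: 0.0138
grip_force: 40.0
```

Call:
arm_command(plan=[[[0, 0, 0, 0, 0, 0, 1], [0, 0, 0, 0, 0, 0, 1], [0, 0, 0, 0, 0, 0, 1], [0, 0, -5, 0, 0, 0, 1], [0, 0, -10, 0, 0, 0, 1]]])

```text
time_s: 6.45
ee_pos: [0.512, -0.3399, 0.218]
eef_rot: [-3.141, 0.001, 0.184]
force: [-0.7, -0.4, -3.3]
grip_width: 0.0139
grip_force: 40.0
```

```bash
python3 - <<'E'
from h import *
cmd([.365,-.445,.30]); print(ctrl.get_obs()["moment"])
E
```

```text
t6.5 ee [ 0.512  -0.3399  0.218 ] rot [-3.1406e+00  1.0000e-03  1.8370e-01] w 0.0139 gf 40.0 F [-0.7 -0.4 -3.3]
 -> shift mm [-163.8   76.3  -81.9] turn [-0.001  0.001 -0.   ]
[ 0.00912897  0.03368456 -0.00258443]
```

Call:
arm_command(plan=[[[0, 0, -30, 0, 0, 0, 1], [0, 0, -60, 0, 0, 0, 1], [0, 0, -85, 0, 0, 0, 1], [-30, 10, -85, 0, 0, 0, 1], [-65, 22, -85, 0, 0, 0, 1], [-100, 34, -85, 0, 0, 0, 1], [-135, 46, -85, 0, 0, 0, 1], [-165, 56, -85, 0, 0, 0, 1], [-165, 56, -50, 0, 0, 0, 1], [-165, 56, -10, 0, 0, 0, 1], [-165, 56, 30, 0, 0, 0, 1], [-165, 56, 70, 0, 0, 0, 1]]])

```text
time_s: 7.65
ee_pos: [0.36, -0.4252, 0.147]
eef_rot: [3.142, 0.0, 0.184]
force: [-0.1, -0.9, -4.7]
grip_width: 0.0137
grip_force: 40.0
```

Call:
arm_command(plan=[[[0, 0, 25, 0, 0, 0, 1], [0, 0, 45, 0, 0, 0, 1], [0, 0, 55, 0, 0, 0, 1], [0, 0, 58, 0, 0, 0, 1], [0, 0, 60, 0, 0, 0, 1], [0, 0, 60, 0, 0, 0, 1]]])

```text
time_s: 8.25
ee_pos: [0.3605, -0.4256, 0.0892]
eef_rot: [3.141, -0.0, 0.184]
force: [0.3, -0.5, -3.8]
grip_width: 0.0137
grip_force: 40.0
```

```bash
python3 - <<'E'
from h import *
cmd()
E
```

```text
t8.2 ee [ 0.3605 -0.4256  0.0892] rot [ 3.1405e+00 -5.0000e-04  1.8380e-01] w 0.0137 gf 40.0 F [ 0.3 -0.5 -3.8]
```

Call:
arm_command(plan=[[[0, 0, 1.5, 0, 0, 0, 1], [0, 0, 3, 0, 0, 0, 1], [0, 0, 3, 0, 0, 0, 1], [0, 0, 3, 0, 0, 0, 1]]])

```text
time_s: 8.65
ee_pos: [0.3605, -0.4255, 0.0859]
eef_rot: [3.141, -0.0, 0.184]
force: [0.8, 0.1, 0.0]
grip_width: 0.0138
grip_force: 40.0
```

Call:
arm_command(plan=[[[0, 0, 0, 0, 0, 0, 0.6], [0, 0, 0, 0, 0, 0, 0.3], [0, 0, 0, 0, 0, 0, 0.1], [0, 0, 0, 0, 0, 0, 0], [0, 0, -20, 0, 0, 0, 0], [0, 0, -60, 0, 0, 0, 0], [0, 0, -110, 0, 0, 0, 0], [0, 0, -160, 0, 0, 0, 0], [0, 0, -210, 0, 0, 0, 0], [0, 0, -260, 0, 0, 0, 0], [0, 0, -300, 0, 0, 0, 0]]])

```text
time_s: 9.75
ee_pos: [0.3601, -0.425, 0.3888]
eef_rot: [3.139, -0.001, 0.184]
force: [1.0, -0.3, -0.0]
grip_width: 0.0472
grip_force: 0.0
```

```bash
python3 - <<'E'
from h import *
cmd([.50,-.33,.40],.545)
E
```

```text
t9.8 ee [ 0.3601 -0.425   0.3888] rot [ 3.1393e+00 -1.1000e-03  1.8380e-01] w 0.0472 gf 0.0 F [ 1.  -0.3 -0. ]
 -> shift mm [154.9 -67.8 -11.2] turn [ 0.0024 -0.0007 -0.3612]
```

Call:
arm_command(plan=[[[40, -17, -5, 0, 0, -0.1, 0], [80, -34, -11, 0, 0, -0.2, 0], [120, -50, -11, 0, 0, -0.3, 0], [155, -68, -11, 0, 0, -0.36, 0], [155, -68, -11, 0, 0, -0.36, 0], [155, -68, -11, 0, 0, -0.36, 0], [155, -68, -11, 0, 0, -0.36, 0]]])

```text
time_s: 10.45
ee_pos: [0.4996, -0.3307, 0.3965]
eef_rot: [3.141, 0.0, 0.542]
force: [-0.2, 0.1, 0.1]
grip_width: 0.0472
grip_force: 0.0
```

```bash
python3 - <<'E'
from h import *
cmd()
im,d,i=shot("wrist","w3"); W=cloud(d,i); H=hsv(im); x,y,z=np.moveaxis(W,2,0)
m=(abs(x-.51)<.1)&(abs(y+.34)<.1)&(z>.124)&(z<.136); p=W[m]; k=np.hypot(*(p[:,:2]-[.5115,-.34]).T)<.066; p=p[k][:,:2]
print("rim",len(p),circ(p))
h=cv2.convexHull((p*1000).astype(np.float32))[:,0]/1000; print("outer",circ(h))
c=np.array([.5115,-.34])
m=(np.hypot(x-c[0],y-c[1])<.051)&(z>.095)&(z<.122); n,l,s,cc=cv2.connectedComponentsWithStats(m.astype(np.uint8))
for k in range(1,n):
    if s[k,4]>60: q=W[l==k]; print("egg",s[k,4],q[:,:2].mean(0)-c,q[:,2].max(),"ang",np.arctan2(*(q[:,:2].mean(0)-c)[::-1]))
m=blob((H[...,0]>22)&(H[...,0]<34)&(H[...,1]>120)&(H[...,2]>100)); q=W[m]; k=(q[:,2]>.013)&(q[:,2]<.022)
cn=max(cv2.findContours(m.astype(np.uint8),0,1)[0],key=len)[:,0]; cn=cn[(cn[:,1]>3)&(cn[:,0]>3)]; print("plate",circ(ray(cn,i,.017)),circ(q[k][:,:2]))
im,d,i=shot("top","t3"); W=cloud(d,i);H=hsv(im)
m=blob((H[...,0]>22)&(H[...,0]<34)&(H[...,1]>120)&(H[...,2]>100)); q=W[m]; k=(q[:,2]>.012)
cn=max(cv2.findContours(m.astype(np.uint8),0,1)[0],key=len)[:,0]; print("plate top",circ(ray(cn,i,.017)),circ(q[k][:,:2]))
E
```

```text
t10.4 ee [ 0.4996 -0.3307  0.3965] rot [3.1415e+00 1.0000e-04 5.4240e-01] w 0.0472 gf 0.0 F [-0.2  0.1  0.1]
rim 1838 (array([ 0.51209859, -0.33978955]), np.float64(0.055548307023760214))
outer (array([ 0.51181084, -0.34006665]), np.float64(0.05963380112513517))
egg 914 [0.02406539 0.01595234] 0.11849334254207575 ang 0.5853728856039931
egg 860 [ 0.00327086 -0.02559345] 0.11820536092152005 ang -1.4436848855982196
egg 860 [-0.02227284  0.01301933] 0.11779021895843497 ang 2.61261957940638
plate (array([ 0.61219782, -0.08627553]), np.float64(0.09318742754325844)) (array([ 0.61088968, -0.08785425]), np.float64(0.08545205525852553))
plate top (array([ 0.62283372, -0.09442239]), np.float64(0.08338931644323397)) (array([ 0.61707806, -0.08948726]), np.float64(0.07868485879146916))
```

View pics/w3.png

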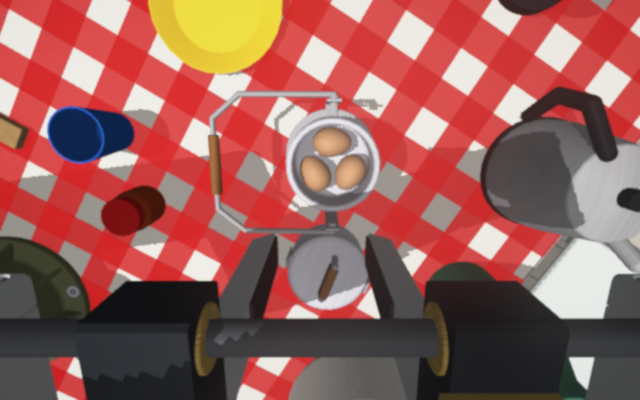

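Three eggs lie in the middle tier at (332,141), (316,172) and (351,172). There is a free gap at the wall near (298,143). The top tier stands upright at (327,270).

Call:
arm_command(plan=[[[33, -34, 40, 0, 0, 0.13, 0.4], [33, -34, 80, 0, 0, 0.26, 0.4], [33, -34, 120, 0, 0, 0.39, 0.4], [33, -34, 160, 0, 0, 0.512, 0.4], [33, -34, 200, 0, 0, 0.512, 0.4], [33, -34, 230, 0, 0, 0.512, 0.4], [33, -34, 240, 0, 0, 0.512, 0.4], [33, -34, 240, 0, 0, 0.512, 0.4]]], squeeze=50)

```text
time_s: 11.35
ee_pos: [0.5103, -0.2843, 0.1561]
eef_rot: [-3.141, 0.001, 0.031]
force: [-0.5, -0.5, 0.4]
grip_width: 0.0284
grip_force: 0.0
```

```bash
python3 - <<'E'
from h import *
cmd([.5104,-.284,.109],.03)
im,d,i=shot("wrist","w4")
W=cloud(d,i);x,y,z=np.moveaxis(W,2,0)
m=(abs(x-.51)<.1)&(abs(y+.34)<.1)&(z>.124)&(z<.136); p=W[m]; k=np.hypot(*(p[:,:2]-[.5115,-.34]).T)<.066; p=p[k][:,:2]
print("rim",len(p),circ(p))
cv2.imwrite("pics/w4c.png",cv2.resize(im[100:330,200:480],None,fx=2.5,fy=2.5))
E
```

```text
t11.3 ee [ 0.5103 -0.2843  0.1561] rot [-3.1408e+00  1.2000e-03  3.0800e-02] w 0.0284 gf 0.0 F [-0.5 -0.5  0.4]
 -> shift mm [ 0.1 -0.3 47.1] turn [-0.0008  0.0012  0.0008]
rim 6130 (array([ 0.51256692, -0.33903775]), np.float64(0.0551881130481893))
```

View pics/w4c.png

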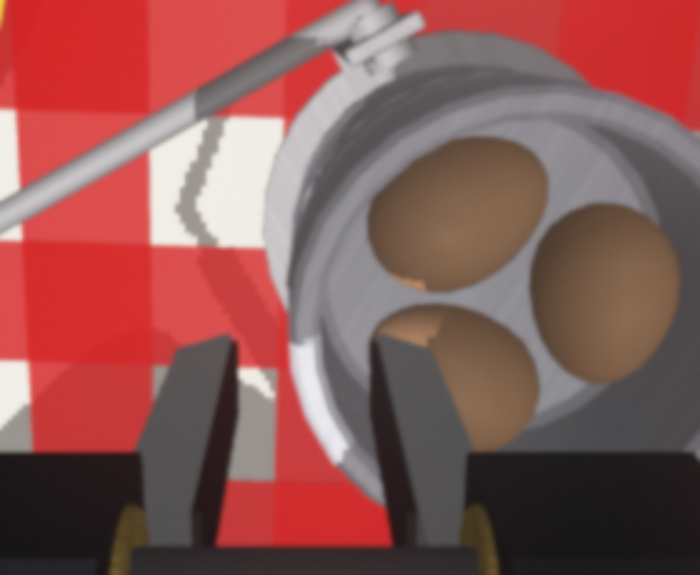

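Call:
arm_command(plan=[[[0, -1, 15, 0, 0, 0, 0.4], [0, -1, 28, 0, 0, 0, 0.4], [0, -1, 36, 0, 0, 0, 0.4], [0, -1, 42, 0, 0, 0, 0.4], [0, -1, 46, 0, 0, 0, 0.4], [0, -1, 46, 0, 0, 0, 0.4]]])

```text
time_s: 12.0
ee_pos: [0.5108, -0.2829, 0.1102]
eef_rot: [-3.141, 0.0, 0.032]
force: [-0.5, -0.9, -0.2]
grip_width: 0.0284
grip_force: 0.0
```

Call:
arm_command(plan=[[[0, 0, 0, 0, 0, 0, 0.6], [0, 0, 0, 0, 0, 0, 0.8], [0, 0, 0, 0, 0, 0, 1], [0, 0, 0, 0, 0, 0, 1], [0, 0, 0, 0, 0, 0, 1], [0, 0, 0, 0, 0, 0, 1]]])

```text
time_s: 12.6
ee_pos: [0.5109, -0.2831, 0.1108]
eef_rot: [3.141, -0.0, 0.032]
force: [-2.9, -0.2, 5.1]
grip_width: 0.0076
grip_force: 50.4
```

Call:
arm_command(plan=[[[0, 0, -3, 0, 0, 0, 1], [0, 0, -6, 0, 0, 0, 1], [0, 0, -10, 0, 0, 0, 1], [0, 0, -15, 0, 0, 0, 1]]])

```text
time_s: 13.0
ee_pos: [0.5108, -0.2827, 0.1256]
eef_rot: [-3.141, 0.0, 0.032]
force: [0.7, 0.5, -1.8]
grip_width: 0.0078
grip_force: 50.4
```

```bash
python3 - <<'E'
from h import *
cmd(); print(ctrl.get_obs()["moment"])
im,d,i=shot("wrist")
W=cloud(d,i);x,y,z=np.moveaxis(W,2,0)
m=(abs(x-.51)<.1)&(abs(y+.34)<.1)&(z>.13)&(z<.155); p=W[m]; k=abs(np.hypot(*(p[:,:2]-[.5125,-.339]).T)-.056)<.006; p=p[k]
print("rim",len(p),circ(p[:,:2]),"plane",np.linalg.lstsq(np.c_[p[:,:2]-[.5125,-.339],np.ones(len(p))],p[:,2],rcond=None)[0])
E
```

```text
t13.0 ee [ 0.5108 -0.2827  0.1256] rot [-3.1412e+00  3.0000e-04  3.1900e-02] w 0.0078 gf 50.4 F [ 0.7  0.5 -1.8]
[0.14540131 0.01289586 0.04084212]
rim 10147 (array([ 0.51620043, -0.33713656]), np.float64(0.05487449847212256)) plane [0.02957685 0.02962348 0.14219954]
```

Call:
arm_command(plan=[[[0, 0, -20, 0, 0, 0, 1], [0, 0, -45, 0, 0, 0, 1], [0, 0, -70, 0, 0, 0, 1], [0, 0, -90, 0, 0, 0, 1], [6, -15, -95, 0, 0, 0, 1], [18, -40, -95, 0, 0, 0, 1], [32, -75, -95, 0, 0, 0, 1], [48, -110, -95, 0, 0, 0, 1], [63, -145, -95, 0, 0, 0, 1], [78, -180, -95, 0, 0, 0, 1], [92, -215, -95, 0, 0, 0, 1], [103, -240, -95, 0, 0, 0, 1]]])

```text
time_s: 14.25
ee_pos: [0.6064, -0.0365, 0.2196]
eef_rot: [-3.141, 0.001, 0.033]
force: [0.6, 0.0, -2.6]
grip_width: 0.0078
grip_force: 50.4
```

```bash
python3 - <<'E'
from h import *
cmd([.6095,-.031,.0528],.0319)
im,d,i=shot("side","s5"); H=hsv(im); m=blob((H[...,0]>22)&(H[...,0]<34)&(H[...,1]>120)&(H[...,2]>100))
cn=max(cv2.findContours(m.astype(np.uint8),0,1)[0],key=len)[:,0];print(circ(ray(cn,i,.018)))
W=cloud(d,i);x,y,z=np.moveaxis(W,2,0); m=(z>.18)&(z<.25)&(abs(x-.61)<.12)&(abs(y+.09)<.11); p=W[m]; print(len(p),p.min(0),p.max(0))
im,d,i=shot("wrist","w5"); W=cloud(d,i); x,y,z=np.moveaxis(W,2,0); cmd()
e=ctrl.get_obs()["ee_pos"]; c=e[:2]+[.002,-.056]
m=(abs(np.hypot(x-c[0],y-c[1])-.056)<.008)&(z>e[2]+.008)&(z<e[2]+.03); p=W[m]
print("rim",len(p),circ(p[:,:2])[0]-e[:2],circ(p[:,:2])[1],np.linalg.lstsq(np.c_[p[:,:2]-c,np.ones(len(p))],p[:,2]-e[2],rcond=None)[0])
E
```

```text
t14.2 ee [ 0.6064 -0.0365  0.2196] rot [-3.141e+00  9.000e-04  3.340e-02] w 0.0078 gf 50.4 F [ 0.6  0.  -2.6]
 -> shift mm [  3.5  -5.3 166.8] turn [-0.0006  0.0009  0.0015]
(array([ 0.61186451, -0.0851136 ]), np.float64(0.09057316852539839))
1365 [ 0.550322   -0.13977921  0.18046236] [ 0.67098523 -0.01651412  0.24912839]
t14.3 ee [ 0.6066 -0.0357  0.2194] rot [-3.1406e+00  1.0000e-03  3.5700e-02] w 0.0078 gf 50.4 F [-0.4 -0.1 -2.7]
rim 10155 [ 0.0068417  -0.05251107] 0.05474592920098453 [0.01189217 0.02312747 0.01746902]
```

Call:
arm_command(plan=[[[1.5, -5, 20, 0, 0, 0, 1], [1.5, -5, 50, 0, 0, 0, 1], [1.5, -5, 80, 0, 0, 0, 1], [1.5, -5, 110, 0, 0, 0, 1], [1.5, -5, 135, 0, 0, 0, 1], [1.5, -5, 150, 0, 0, 0, 1], [1.5, -5, 157, 0, 0, 0, 1], [1.5, -5, 160, 0, 0, 0, 1], [1.5, -5, 162, 0, 0, 0, 1]]])

```text
time_s: 15.25
ee_pos: [0.608, -0.0348, 0.0592]
eef_rot: [3.141, -0.001, 0.032]
force: [0.3, -0.6, -3.0]
grip_width: 0.0078
grip_force: 50.4
```

Call:
arm_command(plan=[[[0, 0, 1.5, 0, 0, 0, 1], [0, 0, 3, 0, 0, 0, 1], [0, 0, 4, 0, 0, 0, 1], [0, 0, 4, 0, 0, 0, 1]]])

```text
time_s: 15.65
ee_pos: [0.6075, -0.0347, 0.0545]
eef_rot: [3.142, -0.0, 0.032]
force: [-0.1, 0.1, -2.4]
grip_width: 0.0077
grip_force: 50.4
```

Call:
arm_command(plan=[[[0, -2, 0, 0, 0, 0, 1], [0, -3.5, 0, 0, 0, 0, 1], [0, -3.5, 1, 0, 0, 0, 1], [0, -3.5, 2, 0, 0, 0, 1], [0, -3.5, 2, 0, 0, 0, 1]]])

```text
time_s: 16.15
ee_pos: [0.6076, -0.031, 0.0528]
eef_rot: [-3.141, -0.001, 0.032]
force: [-1.2, 1.3, 1.8]
grip_width: 0.0074
grip_force: 50.4
```

Call:
arm_command(plan=[[[0, 0, 0, 0, 0, 0, 0.8], [0, 0, 0, 0, 0, 0, 0.65], [0, 0, 0, 0, 0, 0, 0.5], [0, 0, 0, 0, 0, 0, 0.45], [0, 0, 0, 0, 0, 0, 0.45], [0, 0, -15, 0, 0, 0, 0.45], [0, 0, -50, 0, 0, 0, 0.45], [0, 0, -100, 0, 0, 0, 0.45], [0, 0, -150, 0, 0, 0, 0.45], [0, 0, -200, 0, 0, 0, 0.45], [0, 0, -250, 0, 0, 0, 0.45], [0, 0, -270, 0, 0, 0, 0.3]]])

```text
time_s: 17.35
ee_pos: [0.6076, -0.0312, 0.3294]
eef_rot: [3.14, -0.008, 0.032]
force: [0.0, -0.3, -0.6]
grip_width: 0.0305
grip_force: 0.0
```

```bash
python3 - <<'E'
from h import *
cmd([.3601,-.4252,.25],.184)
im,d,i=shot("wrist","w6"); W=cloud(d,i); x,y,z=np.moveaxis(W,2,0); H=hsv(im)
c=np.array([.612,-.0865])
m=(abs(np.hypot(x-c[0],y-c[1])-.056)<.012)&(z>.066)&(z<.08); p=W[m]
if len(p)>20: print("rim",len(p),circ(p[:,:2]),np.linalg.lstsq(np.c_[p[:,:2]-c,np.ones(len(p))],p[:,2],rcond=None)[0])
m=(H[...,0]>22)&(H[...,0]<34)&(H[...,1]>120)&(z>.011)&(z<.024); p=W[m][:,:2]; 
print("plate",len(p),circ(p)); h=cv2.convexHull((p*1000).astype(np.float32))[:,0]/1000; print(circ(h))
E
```

```text
t17.4 ee [ 0.6076 -0.0312  0.3294] rot [ 3.1404 -0.008   0.0319] w 0.0305 gf 0.0 F [ 0.  -0.3 -0.6]
 -> shift mm [-260.6  385.8   77.8] turn [ 0.0018 -0.0078 -0.1521]
rim 1911 (array([ 0.61234076, -0.08646159]), np.float64(0.055541700919426444)) [0.00295847 0.00376577 0.07190873]
plate 4849 (array([ 0.61135556, -0.08785451]), np.float64(0.08546751626042072))
(array([ 0.61179198, -0.08679221]), np.float64(0.09382736267763828))
```

View pics/w6.png

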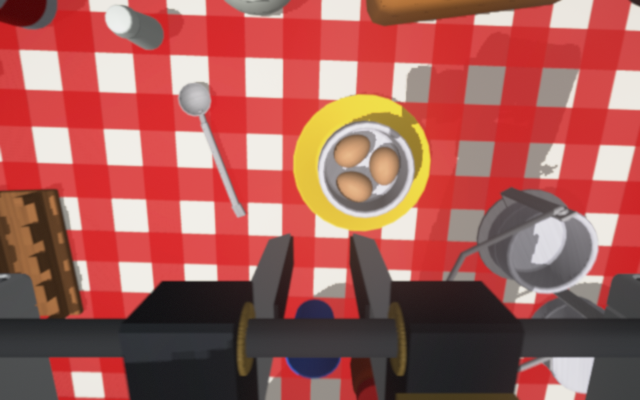

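The middle tier is centred in the plate at (365,168). The spoon's bowl is at (195,98) and its tail at (240,214). Now back to the top tier.

Call:
arm_command(plan=[[[-20, 30, 0, 0, 0, -0.03, 0], [-43, 65, 5, 0, 0, -0.06, 0], [-67, 100, 10, 0, 0, -0.1, 0], [-92, 136, 15, 0, 0, -0.15, 0], [-116, 172, 20, 0, 0, -0.152, 0], [-140, 208, 30, 0, 0, -0.152, 0], [-165, 244, 40, 0, 0, -0.152, 0], [-190, 280, 50, 0, 0, -0.152, 0], [-214, 316, 60, 0, 0, -0.152, 0], [-238, 352, 70, 0, 0, -0.152, 0], [-261, 386, 78, 0, 0, -0.152, 0], [-261, 386, 78, 0, 0, -0.152, 0]]])

```text
time_s: 18.6
ee_pos: [0.3559, -0.4279, 0.2434]
eef_rot: [-3.14, 0.001, 0.18]
force: [0.2, 0.1, -0.8]
grip_width: 0.047
grip_force: 0.0
```

```bash
python3 - <<'E'
from h import *
cmd([.3603,-.4255,.0862],.184)
im,d,i=shot("wrist"); W=cloud(d,i); x,y,z=np.moveaxis(W,2,0); H=hsv(im)
br=(H[...,0]<20)&(H[...,1]>70); m=(abs(x-.36)<.07)&(abs(y+.425)<.07)&br&(z>.1)&(z<.125); p=W[m]
if len(p)>20: print(axis(p[:,:2]),len(p),p[:,2].max())
E
```

```text
t18.6 ee [ 0.3559 -0.4279  0.2434] rot [-3.1402e+00  1.3000e-03  1.7960e-01] w 0.0470 gf 0.0 F [ 0.2  0.1 -0.8]
 -> shift mm [  4.9  -1.3 157.2] turn [-0.0014  0.0013 -0.0044]
(array([ 0.36073502, -0.42470255]), np.float32(0.18067059), (48.29806137084961, 11.89408016204834)) 730 0.11467277654338094
```

Call:
arm_command(plan=[[[5, -1.5, 40, 0, 0, -0.004, 0], [5, -1.5, 80, 0, 0, -0.004, 0], [5, -1.5, 110, 0, 0, -0.004, 0], [5, -1.5, 130, 0, 0, -0.004, 0], [5, -1.5, 130, 0, 0, -0.004, 0], [5, -1.5, 130, 0, 0, -0.004, 0]]], squeeze=40)

```text
time_s: 19.25
ee_pos: [0.3642, -0.4226, 0.1157]
eef_rot: [3.141, -0.001, 0.189]
force: [1.0, -0.1, -0.3]
grip_width: 0.0471
grip_force: 0.0
```

```bash
python3 - <<'E'
from h import *
cmd([.3605,-.4255,.0862],.184)
E
```

```text
t19.2 ee [ 0.3642 -0.4226  0.1157] rot [ 3.1407e+00 -5.0000e-04  1.8870e-01] w 0.0471 gf 0.0 F [ 1.  -0.1 -0.3]
 -> shift mm [-4.2  2.1 29.5] turn [ 0.0008 -0.0005  0.0047]
```

Call:
arm_command(plan=[[[-4, 2, 10, 0, 0, 0.005, 0], [-4, 2, 20, 0, 0, 0.005, 0], [-4, 2, 27, 0, 0, 0.005, 0], [-4, 2, 29.5, 0, 0, 0.005, 0], [-4, 2, 29.5, 0, 0, 0.005, 0.5], [-4, 2, 29.5, 0, 0, 0.005, 0.8], [-4, 2, 29.5, 0, 0, 0.005, 1], [-4, 2, 29.5, 0, 0, 0.005, 1], [-4, 2, 29.5, 0, 0, 0.005, 1], [-4, 2, 29.5, 0, 0, 0.005, 1]]])

```text
time_s: 20.25
ee_pos: [0.36, -0.4257, 0.0852]
eef_rot: [3.141, -0.0, 0.183]
force: [-0.5, 0.6, 2.1]
grip_width: 0.014
grip_force: 40.0
```

```bash
python3 - <<'E'
from h import *
cmd([.5121,-.3398,.25],.184)
E
```

```text
t20.2 ee [ 0.36   -0.4257  0.0852] rot [ 3.1413e+00 -1.0000e-04  1.8290e-01] w 0.0140 gf 40.0 F [-0.5  0.6  2.1]
 -> shift mm [ 165.2  -56.7 -164.8] turn [ 0.0003 -0.0001 -0.0011]
```

Call:
arm_command(plan=[[[0, 0, -20, 0, 0, 0, 1], [0, 0, -50, 0, 0, 0, 1], [0, 0, -90, 0, 0, 0, 1], [0, 0, -130, 0, 0, 0, 1], [0, 0, -165, 0, 0, 0, 1], [0, 0, -165, 0, 0, 0, 1], [0, 0, -165, 0, 0, 0, 1]]])

```text
time_s: 20.95
ee_pos: [0.3597, -0.4254, 0.249]
eef_rot: [-3.141, 0.0, 0.183]
force: [-0.1, 1.2, -5.5]
grip_width: 0.0139
grip_force: 40.0
```

```bash
python3 - <<'E'
from h import *
cmd([.5121,-.3398,.25],.184)
for n in("wrist","side","top"):
    im,d,i=shot(n,n+"7"); W=cloud(d,i); x,y,z=np.moveaxis(W,2,0); c=np.array([.5115,-.34])
    r=np.hypot(x-c[0],y-c[1])
    m=(r<.066)&(r>.046)&(z>.065)&(z<.076); p=W[m][:,:2]
    if len(p)>20:
        h=cv2.convexHull((p*1000).astype(np.float32))[:,0]/1000; print(n,"rim",len(p),circ(p),"hull",circ(h), "ang",np.sort(np.arctan2(*(p-c).T[::-1]))[[0,len(p)//4,len(p)//2,-1]])
    m=(r<.095)&(r>.07)&(z>.137)&(z<.147); p=W[m]; a=np.arctan2(*(p[:,:2]-c).T[::-1])
    for s in(abs(a-.54)<.3,abs(a+2.6)<.3):
        if s.sum()>5: print(n,"strap",p[s].mean(0),s.sum())
E
```

```text
t20.9 ee [ 0.3597 -0.4254  0.249 ] rot [-3.1409e+00  4.0000e-04  1.8280e-01] w 0.0139 gf 40.0 F [-0.1  1.2 -5.5]
 -> shift mm [165.4 -56.5  -1. ] turn [-0.0007  0.0004 -0.0012]
wrist rim 1920 (array([ 0.51052916, -0.34076991]), np.float64(0.05517968316875592)) hull (array([ 0.51010667, -0.34042683]), np.float64(0.058592992546226456)) ang [-3.14158187 -2.26825763 -1.43769238  3.13940291]
wrist strap [ 0.44276756 -0.38111841  0.14154892] 162
side rim 212 (array([ 0.51180415, -0.33639877]), np.float64(0.055895112848468397)) hull (array([ 0.51194541, -0.33778839]), np.float64(0.060232754022624846)) ang [-3.13303509 -1.6212566  -0.29683676  3.11206446]
side strap [ 0.58005478 -0.2956382   0.14030779] 11
side strap [ 0.44251082 -0.37711159  0.14063715] 11
top rim 317 (array([ 0.51106252, -0.33900678]), np.float64(0.055855120171833514)) hull (array([ 0.5114279 , -0.33921573]), np.float64(0.059660008892735976)) ang [-3.12843804 -1.59403168  0.0032828   3.12323618]
top strap [ 0.5796375  -0.29612097  0.14157833] 12
top strap [ 0.44112432 -0.37843384  0.14055015] 16
```

Call:
arm_command(plan=[[[10, -4, -15, 0, 0, 0, 1], [40, -14, -15, 0, 0, 0, 1], [75, -26, -15, 0, 0, 0, 1], [110, -38, -15, 0, 0, 0, 1], [140, -48, -15, 0, 0, 0, 1], [158, -54, -15, 0, 0, 0, 1], [164.5, -56, -15, 0, 0, 0, 1], [164.5, -56, -5, 0, 0, 0, 1], [164.5, -56, 20, 0, 0, 0, 1], [164.5, -56, 50, 0, 0, 0, 1], [164.5, -56, 75, 0, 0, 0, 1], [164.5, -56, 80, 0, 0, 0, 1]]])

```text
time_s: 22.3
ee_pos: [0.5091, -0.3408, 0.1662]
eef_rot: [-3.138, 0.004, 0.181]
force: [0.7, 0.3, -4.2]
grip_width: 0.0137
grip_force: 40.0
```

```bash
python3 - <<'E'
from h import *
cmd([.5113,-.3402,.1485],.184)
E
```

```text
t22.3 ee [ 0.5091 -0.3408  0.1662] rot [-3.1376  0.0041  0.1813] w 0.0137 gf 40.0 F [ 0.7  0.3 -4.2]
 -> shift mm [ 2.3 -0.1 17.7] turn [-0.004   0.004  -0.0027]
```

Call:
arm_command(plan=[[[0, 0, 0, 0, 0, 0, 1], [0, 0, 0, 0, 0, 0, 1], [0, 0, 0, 0, 0, 0, 1]]])

```text
time_s: 22.6
ee_pos: [0.5117, -0.3412, 0.1714]
eef_rot: [3.14, -0.002, 0.183]
force: [0.5, -0.1, -4.1]
grip_width: 0.0138
grip_force: 40.0
```

```bash
python3 - <<'E'
from h import *
cmd([.5113,-.3402,.1485],.184)
E
```

```text
t22.6 ee [ 0.5117 -0.3412  0.1714] rot [ 3.1399e+00 -1.5000e-03  1.8260e-01] w 0.0138 gf 40.0 F [ 0.5 -0.1 -4.1]
 -> shift mm [-0.3 -1.1 22.9] turn [ 0.0017 -0.0015 -0.0014]
```

Call:
arm_command(plan=[[[0, -1, 6, 0, 0, 0, 1], [0, -1, 12, 0, 0, 0, 1], [0, -1, 16, 0, 0, 0, 1], [0, -1, 18, 0, 0, 0, 1], [0, -1, 20, 0, 0, 0, 1], [0, -1, 22, 0, 0, 0, 1], [0, -1, 23, 0, 0, 0, 1], [0, -1, 23, 0, 0, 0, 1]]])

```text
time_s: 23.4
ee_pos: [0.5114, -0.3398, 0.1481]
eef_rot: [3.141, -0.001, 0.183]
force: [-3.5, 2.5, 4.9]
grip_width: 0.0137
grip_force: 40.0
```

```bash
python3 - <<'E'
from h import *
cmd([.5113,-.3402,.1485],.184)
E
```

```text
t23.4 ee [ 0.5114 -0.3398  0.1481] rot [ 3.1408e+00 -7.0000e-04  1.8290e-01] w 0.0137 gf 40.0 F [-3.5  2.5  4.9]
 -> shift mm [-0.2  0.4 -0.4] turn [ 0.0008 -0.0007 -0.0011]
```

Call:
arm_command(plan=[[[0, 0, 0, 0, 0, 0, 0.6], [0, 0, 0, 0, 0, 0, 0.3], [0, 0, 0, 0, 0, 0, 0], [0, 0, 0, 0, 0, 0, 0], [0, 0, -20, 0, 0, 0, 0], [0, 0, -60, 0, 0, 0, 0], [0, 0, -100, 0, 0, 0, 0], [-20, -20, -140, 0, 0, -0.1, 0], [-40, -50, -160, 0, 0, -0.2, 0], [-50, -90, -160, 0, 0, -0.357, 0], [-50, -120, -160, 0, 0, -0.357, 0], [-50, -120, -160, 0, 0, -0.357, 0]]])

```text
time_s: 24.6
ee_pos: [0.4399, -0.2285, 0.308]
eef_rot: [3.14, -0.001, 0.542]
force: [0.7, -0.9, -0.5]
grip_width: 0.047
grip_force: 0.0
```

Call:
arm_command(plan=[[[0, 0, 0, 0, 0, 0, 0], [0, 0, 0, 0, 0, 0, 0]]])

```text
time_s: 24.8
ee_pos: [0.4405, -0.2314, 0.3067]
eef_rot: [-3.141, 0.0, 0.539]
force: [-0.7, -0.5, -0.3]
grip_width: 0.0473
grip_force: 0.0
```

```bash
python3 - <<'E'
from h import *
im,d,i=shot("wrist","w8"); W=cloud(d,i); H=hsv(im); x,y,z=np.moveaxis(W,2,0); cmd()
br=(H[...,0]<20)&(H[...,1]>70)
g=(abs(x-.434)<.1)&(abs(y+.211)<.1)&(z>.1)&(z<.15)&br; g=blob(g); p=W[g]; print("grip",g.sum(),np.median(p,0),axis(p[:,:2]),p[:,2].max())
c=np.array([.5113,-.34]); r=np.hypot(x-c[0],y-c[1])
m=br&(r<.05)&(z>.16)&(z<.185); p=W[m]
if len(p)>20: print("handle",axis(p[:,:2]),p[:,2].max())
m=(r<.064)&(z>.135)&(z<.15); p=W[m];
if len(p)>20: h=cv2.convexHull((p[:,:2]*1000).astype(np.float32))[:,0]/1000; print("lid",circ(h),np.median(p[:,2]),len(p),"tilt",np.linalg.lstsq(np.c_[p[:,:2]-c,np.ones(len(p))],p[:,2],rcond=None)[0])
E
```

```text
t24.9 ee [ 0.4405 -0.2315  0.3066] rot [-3.1411e+00  3.0000e-04  5.3900e-01] w 0.0472 gf 0.0 F [-0.3  0.5  0.5]
grip 1041 [ 0.43965422 -0.20881563  0.13199768] (array([ 0.46513315, -0.20579028]), np.float32(0.1757373), (132.6438751220703, 38.005043029785156)) 0.13491176715349784
handle (array([ 0.51109299, -0.337965  ]), np.float32(0.19726302), (48.993553161621094, 12.43171215057373)) 0.17754821277697425
lid (array([ 0.51111144, -0.33954607]), np.float64(0.061943618437162964)) 0.14264845693055428 10423 tilt [-8.74528492e-05 -3.47144052e-03  1.42352041e-01]
```

View pics/w8.png

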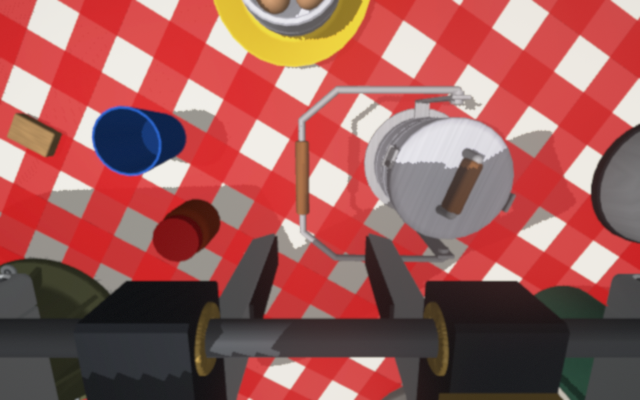

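The top tier sits level on the bottom tier, with its lid at (450,178). The bail grip is at (302,177) and clear to grasp.

```bash
python3 - <<'E'
from h import *
i=cams.camera_info("wrist"); im=cv2.imread("pics/w8.png"); H=hsv(im)
sub=np.zeros(im.shape[:2],bool); sub[135:220,285:320]=1
m=blob((H[...,0]>5)&(H[...,0]<20)&(H[...,1]>70)&(H[...,2]<190)&sub); v,u=np.nonzero(m); p=ray(np.c_[u,v],i,.130); a=axis(p); print(a)
cmd([a[0][0],a[0][1],.112],.541); cmd([.434,-.211,.112],.541)
for q in np.arange(1.5,-.01,-.15): print(q.round(2),"y",(150*(np.sin(1.58)-np.sin(q))).round(),"z",(-150*(np.cos(q)-np.cos(1.58))).round())
E
```

```text
(array([ 0.43542477, -0.21077032]), np.float32(0.5375285), (75.37476348876953, 13.008928298950195))
t24.9 ee [ 0.4405 -0.2315  0.3066] rot [-3.1411e+00  3.0000e-04  5.3900e-01] w 0.0472 gf 0.0 F [-0.3  0.5  0.5]
 -> shift mm [  6.4 -20.3 194.6] turn [-0.0005  0.0003 -0.002 ]
t24.9 ee [ 0.4405 -0.2315  0.3066] rot [-3.1411e+00  3.0000e-04  5.3900e-01] w 0.0472 gf 0.0 F [-0.3  0.5  0.5]
 -> shift mm [  5.  -20.8 194.6] turn [-0.0005  0.0003 -0.002 ]
1.5 y 0.0 z -12.0
1.35 y 4.0 z -34.0
1.2 y 10.0 z -56.0
1.05 y 20.0 z -76.0
0.9 y 32.0 z -95.0
0.75 y 48.0 z -111.0
0.6 y 65.0 z -125.0
0.45 y 85.0 z -136.0
0.3 y 106.0 z -145.0
0.15 y 128.0 z -150.0
0.0 y 150.0 z -151.0
```

Descend, then close on the bar with a light grip.

Call:
arm_command(plan=[[[6, -20, 40, 0, 0, 0, 0], [6, -20, 80, 0, 0, 0, 0], [6, -20, 120, 0, 0, 0, 0], [6, -20, 160, 0, 0, 0, 0], [6, -20, 185, 0, 0, 0, 0], [6, -20, 196, 0, 0, 0, 0], [6, -20, 196, 0, 0, 0, 0.3], [6, -20, 196, 0, 0, 0, 0.6], [6, -20, 196, 0, 0, 0, 0.8], [6, -20, 196, 0, 0, 0, 1], [6, -20, 196, 0, 0, 0, 1], [6, -20, 196, 0, 0, 0, 1]]], squeeze=12)

```text
time_s: 26.05
ee_pos: [0.4358, -0.2111, 0.1117]
eef_rot: [3.139, -0.001, 0.54]
force: [1.0, -3.8, 3.7]
grip_width: 0.0135
grip_force: 12.0
```

Call:
arm_command(plan=[[[0, 0, 0, 0, 0, 0, 1], [0, 0, 0, 0, 0, 0, 1]]])

```text
time_s: 26.25
ee_pos: [0.4358, -0.2111, 0.1117]
eef_rot: [3.139, -0.001, 0.54]
force: [2.0, -5.0, 5.6]
grip_width: 0.0135
grip_force: 12.0
```

Call:
arm_command(plan=[[[0, 0, -12, 0, 0, 0, 1], [0, 4, -34, 0, 0, 0, 1], [0, 10, -56, 0, 0, 0, 1], [0, 20, -76, 0, 0, 0, 1], [0, 32, -95, 0, 0, 0, 1], [0, 48, -111, 0, 0, 0, 1], [0, 65, -125, 0, 0, 0, 1], [0, 85, -136, 0, 0, 0, 1], [0, 106, -145, 0, 0, 0, 1], [0, 128, -150, 0, 0, 0, 1], [0, 145, -151, 0, 0, 0, 1], [0, 145, -151, 0, 0, 0, 1]]])

```text
time_s: 27.45
ee_pos: [0.5103, -0.3361, 0.2625]
eef_rot: [3.141, -0.001, 0.539]
force: [-1.4, -0.5, 8.8]
grip_width: 0.0134
grip_force: 12.0
```

Call:
arm_command(plan=[[[0, 0, 0, 0, 0, 0, 1], [0, 0, 0, 0, 0, 0, 1]]])

```text
time_s: 27.65
ee_pos: [0.5096, -0.335, 0.2625]
eef_rot: [3.141, -0.0, 0.54]
force: [-0.5, -0.8, 5.7]
grip_width: 0.0137
grip_force: 12.0
```

Call:
arm_command(plan=[[[0, 0, 0, 0, 0, 0, 0.7], [0, 0, 0, 0, 0, 0, 0.4], [0, 0, 0, 0, 0, 0, 0.1], [0, 0, 0, 0, 0, 0, 0], [0, 0, -20, 0, 0, 0, 0], [0, 0, -60, 0, 0, 0, 0], [0, 0, -100, 0, 0, 0, 0], [0, -30, -130, 0, 0, 0.1, 0], [0, -70, -130, 0, 0, 0.2, 0], [0, -110, -130, 0, 0, 0.3, 0], [0, -150, -130, 0, 0, 0.4, 0], [0, -190, -130, 0, 0, 0.5, 0]]])

```text
time_s: 28.85
ee_pos: [0.411, -0.1706, 0.3918]
eef_rot: [-3.141, 0.0, 0.036]
force: [0.5, 0.6, 0.8]
grip_width: 0.0469
grip_force: 0.0
```

Call:
arm_command(plan=[[[30, -40, 30, 0, 0, 0, 0], [60, -80, 60, 0, 0, 0, 0], [90, -120, 60, 0, 0, 0, 0], [120, -150, 60, 0, 0, 0, 0], [120, -180, 60, 0, 0, 0, 0], [120, -200, 60, 0, 0, 0, 0], [120, -200, 60, 0, 0, 0, 0], [120, -200, 60, 0, 0, 0, 0]]])

```text
time_s: 29.65
ee_pos: [0.5239, 0.0325, 0.3319]
eef_rot: [3.141, 0.0, 0.041]
force: [0.0, -0.6, 0.5]
grip_width: 0.0469
grip_force: 0.0
```

```bash
python3 - <<'E'
from h import *
cmd()
im,d,i=shot("wrist","w9"); np.save("pics/w9.npy",d); np.save("pics/w9i.npy",i,allow_pickle=True)
im,d,i=shot("side","s9");W=cloud(d,i);x,y,z=np.moveaxis(W,2,0); m=(abs(x-.511)<.1)&(abs(y+.34)<.1)&(z>.27)&(z<.3); p=W[m]; print("grip",len(p),p.mean(0))
E
```

```text
t29.6 ee [0.5239 0.0325 0.3319] rot [3.1415e+00 1.0000e-04 4.0500e-02] w 0.0469 gf 0.0 F [ 0.  -0.6  0.5]
grip 49 [ 0.47080119 -0.3524208   0.28126359]
```

View pics/w9.png

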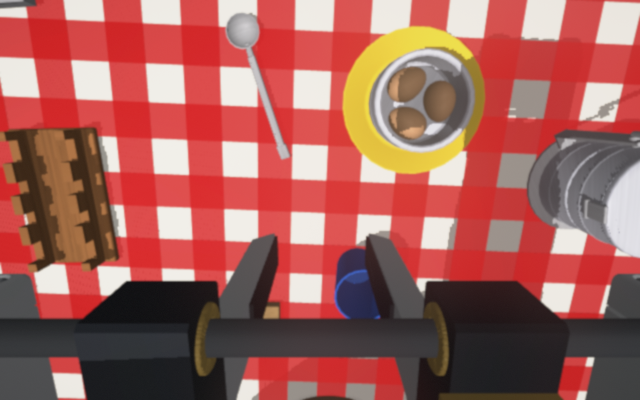

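The spoon's bowl is at (243,31) and its tail at (284,157). The rest is at (60,198) and the plate with the tier at (414,98).

```bash
python3 - <<'E'
from h import *
i=np.load("pics/w9i.npy",allow_pickle=True).item(); im=cv2.imread("pics/w9.png"); W=cloud(np.load("pics/w9.npy"),i); H=hsv(im)
sub=np.zeros(im.shape[:2],bool); sub[5:170,215:300]=1
print("cloth white",np.median(H[(H[...,1]<30)&sub&(H[...,2]>200)],0))
m=sub&(H[...,1]<110)&(H[...,2]<205); m=blob(cv2.morphologyEx(m.astype(np.uint8),cv2.MORPH_CLOSE,np.ones((3,3))))
v,u=np.nonzero(m); p=ray(np.c_[u,v],i,.010); c=p.mean(0); print(len(p),axis(p))
z=W[...,2][m]; print("z",np.percentile(z,[5,50,95]))
h=(v>60)&(v<150); vx,vy,x0,y0=cv2.fitLine((p[h]*1000).astype(np.float32),cv2.DIST_HUBER,0,.01,.01).ravel(); d=np.array([vx,vy]); d*=np.sign(d[0]); o=np.array([x0,y0])/1000
print("dir",np.arctan2(d[1],d[0]),o); t=(p-o)@d; n=(p-o)@[-d[1],d[0]]; print("t",t.min(),t.max(),"n head",n[t>t.max()-.05].min(),n[t>t.max()-.05].max()); 
tail=o+d*t.min(); print("origin from tail",tail+d*.086, "mid",o+d*(t.min()+t.max())/2)
# rest via rail tops
x,y,z=np.moveaxis(W,2,0); q=(abs(x-.458)<.15)&(abs(y-.40)<.1)&(z>.041)&(z<.052); print("rest wrist",axis(W[q][:,:2]),q.sum())
im,d_,i=shot("top","t9"); W=cloud(d_,i);x,y,z=np.moveaxis(W,2,0); q=(abs(x-.458)<.15)&(abs(y-.40)<.1)&(z>.038)&(z<.052); print("rest top",axis(W[q][:,:2]),q.sum())
q=(abs(x-.511)<.1)&(abs(y+.34)<.1)&(z>.265)&(z<.3); print("bail",q.sum(),axis(W[q][:,:2]) if q.sum()>5 else "")
E
```

```text
cloth white [ 20.  10. 241.]
1914 (array([0.62065649, 0.12344434]), np.float32(0.25532743), (194.51339721679688, 44.30339431762695))
z [nan nan nan]
dir 0.34330726 [0.60107917 0.10952542]
t -0.07519673171681303 0.12017806724972634 n head -0.02331367436516651 0.022095630662044164
origin from tail [0.61125203 0.11316183] mid [0.62225743 0.11709585]
rest wrist (array([0.45885651, 0.40401419]), np.float32(0.06222918), (196.1634979248047, 91.05000305175781)) 1935
rest top (array([0.45802042, 0.40343262]), np.float32(0.06630598), (195.62875366210938, 88.82286071777344)) 322
bail 248 (array([ 0.5085809 , -0.33332968]), np.float32(0.52846897), (147.26272583007812, 13.930512428283691))
```

Call:
arm_command(plan=[[[25, -20, 30, 0, 0, -0.08, 0], [50, -40, 65, 0, 0, -0.16, 0], [75, -60, 100, 0, 0, -0.24, 0], [90, -77, 140, 0, 0, -0.302, 0], [90, -77, 170, 0, 0, -0.302, 0], [90, -77, 180, 0, 0, -0.302, 0], [90, -77, 180, 0, 0, -0.302, 0]]])

```text
time_s: 30.5
ee_pos: [0.6106, 0.1123, 0.1514]
eef_rot: [-3.141, 0.002, 0.341]
force: [0.9, -0.7, -0.2]
grip_width: 0.0468
grip_force: 0.0
```

```bash
python3 - <<'E'
from h import *
# notch gaps on the rails in view w9
i=np.load("pics/w9i.npy",allow_pickle=True).item(); W=cloud(np.load("pics/w9.npy"),i); x,y,z=np.moveaxis(W,2,0)
c=np.array([.4585,.4037]);a=.063;s=(x-c[0])*np.cos(a)+(y-c[1])*np.sin(a); n=-(x-c[0])*np.sin(a)+(y-c[1])*np.cos(a)
for sg in(-1,1):
    q=(abs(n-sg*.038)<.005)&(abs(s)<.12)&(z>.043)&(z<.052); hst,e=np.histogram(s[q],np.arange(-.11,.111,.004)); print(sg,[(round(float(b)*1000+2),int(k)) for b,k in zip(e,hst)])
im,d,i=shot("wrist","w10"); H=hsv(im); cmd()
m=(H[...,1]<110)&(H[...,2]<205); v,u=np.mgrid[:400,:640]; g=ray(np.c_[u.ravel(),v.ravel()],i,.010).reshape(400,640,2)
o=np.array([.6112,.1132]); dd=np.array([np.cos(.343),np.sin(.343)]); t=(g-o)@dd; nn=(g-o)@[-dd[1],dd[0]]
m&=(abs(nn)<.03)&(abs(t)<.13)&(v<230); m=blob(m); p=g[m]; t=t[m]; 
print("extent",t.min(),t.max(),m.sum())
for lo in np.arange(-.06,.06,.02):
    k=(t>lo)&(t<lo+.02); 
    if k.any(): print(lo.round(3),nn[m][k].mean().round(4),np.ptp(nn[m][k]).round(4))
E
```

```text
-1 [(-108, 0), (-104, 0), (-100, 0), (-96, 17), (-92, 19), (-88, 22), (-84, 9), (-80, 0), (-76, 0), (-72, 0), (-68, 0), (-64, 0), (-60, 0), (-56, 17), (-52, 20), (-48, 22), (-44, 18), (-40, 22), (-36, 24), (-32, 22), (-28, 0), (-24, 0), (-20, 0), (-16, 0), (-12, 10), (-8, 22), (-4, 22), (0, 23), (4, 21), (8, 23), (12, 25), (16, 0), (20, 0), (24, 0), (28, 0), (32, 8), (36, 24), (40, 24), (44, 21), (48, 24), (52, 25), (56, 29), (60, 0), (64, 0), (68, 0), (72, 0), (76, 0), (80, 0), (84, 0), (88, 20), (92, 24), (96, 30), (100, 2), (104, 0), (108, 0)]
1 [(-108, 0), (-104, 0), (-100, 0), (-96, 19), (-92, 20), (-88, 21), (-84, 11), (-80, 0), (-76, 0), (-72, 0), (-68, 0), (-64, 0), (-60, 0), (-56, 14), (-52, 25), (-48, 21), (-44, 18), (-40, 23), (-36, 21), (-32, 27), (-28, 0), (-24, 0), (-20, 0), (-16, 0), (-12, 11), (-8, 21), (-4, 25), (0, 21), (4, 20), (8, 20), (12, 26), (16, 0), (20, 0), (24, 0), (28, 0), (32, 13), (36, 27), (40, 22), (44, 21), (48, 25), (52, 24), (56, 23), (60, 0), (64, 0), (68, 0), (72, 0), (76, 0), (80, 0), (84, 0), (88, 18), (92, 17), (96, 12), (100, 5), (104, 0), (108, 0)]
t30.6 ee [0.6112 0.1124 0.1532] rot [ 3.1413e+00 -9.0000e-04  3.4050e-01] w 0.0468 gf 0.0 F [ 0.  -0.4  0.5]
extent -0.03730759492801427 0.10849135171075305 3250
-0.04 0.0002 0.0095
-0.02 0.0001 0.0094
0.0 0.0001 0.0093
0.02 -0.0 0.0091
0.04 0.0 0.0098
```

View pics/w10.png

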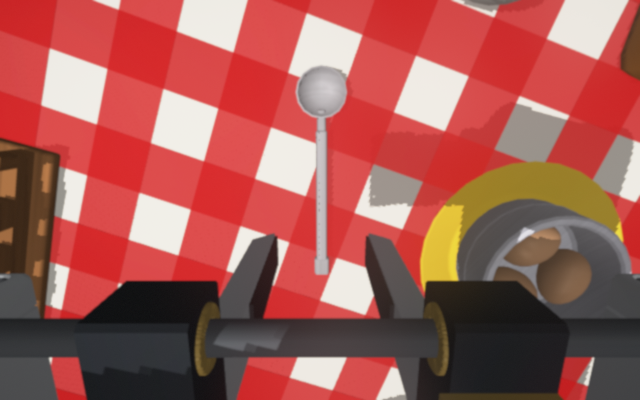

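The open fingers straddle the spoon handle at (321,200); the bowl is at (322,92). Now I descend and grip.

Call:
arm_command(plan=[[[0, -0.5, 40, 0, 0, 0, 0.1], [0, -0.5, 80, 0, 0, 0, 0.2], [0, -0.5, 115, 0, 0, 0, 0.4], [0, -0.5, 135, 0, 0, 0, 0.4], [0, -0.5, 146, 0, 0, 0, 0.4], [0, -0.5, 149, 0, 0, 0, 0.4], [0, -0.5, 149, 0, 0, 0, 0.7], [0, -0.5, 149, 0, 0, 0, 1], [0, -0.5, 149, 0, 0, 0, 1], [0, -0.5, 149, 0, 0, 0, 1], [0, -0.5, 149, 0, 0, 0, 1]]], squeeze=30)

```text
time_s: 31.65
ee_pos: [0.6115, 0.1137, 0.0044]
eef_rot: [3.141, -0.002, 0.342]
force: [-0.9, -0.5, 7.1]
grip_width: 0.0095
grip_force: 30.0
```

Call:
arm_command(plan=[[[0, 0, -20, 0, 0, 0, 1], [0, 0, -60, 0, 0, 0, 1], [0, 0, -100, 0, 0, 0, 1], [0, 0, -130, 0, 0, 0, 1], [0, 0, -130, 0, 0, 0, 1], [0, 0, -130, 0, 0, 0, 1]]])

```text
time_s: 32.25
ee_pos: [0.6107, 0.1137, 0.1333]
eef_rot: [3.141, -0.001, 0.342]
force: [-0.8, -0.0, -1.1]
grip_width: 0.0097
grip_force: 30.0
```

```bash
python3 - <<'E'
from h import *
cmd([.4585+.022*np.cos(.064),.4037+.022*np.sin(.064),.13],.064+np.pi/2)
E
```

```text
t32.2 ee [0.6107 0.1137 0.1333] rot [ 3.1414e+00 -9.0000e-04  3.4190e-01] w 0.0097 gf 30.0 F [-0.8 -0.  -1.1]
 -> shift mm [ -25.  -318.2    3.2] turn [ 7.0000e-04 -7.0000e-04 -1.2929e+00]
```

Call:
arm_command(plan=[[[-2, -30, 0, 0, 0, -0.13, 1], [-5, -60, 0, 0, 0, -0.26, 1], [-7, -90, 0, 0, 0, -0.39, 1], [-10, -122, 0, 0, 0, -0.52, 1], [-12, -155, 0, 0, 0, -0.65, 1], [-15, -188, 0, 0, 0, -0.78, 1], [-17, -220, 0, 0, 0, -0.91, 1], [-20, -252, 0, 0, 0, -1.04, 1], [-22, -284, 0, 0, 0, -1.17, 1], [-25, -318, 0, 0, 0, -1.293, 1], [-25, -318, 0, 0, 0, -1.293, 1], [-25, -318, 0, 0, 0, -1.293, 1]]])

```text
time_s: 33.45
ee_pos: [0.4799, 0.4048, 0.1314]
eef_rot: [-3.14, 0.001, 1.635]
force: [-0.3, -1.7, -0.7]
grip_width: 0.0093
grip_force: 30.0
```

Call:
arm_command(plan=[[[0, 0, 0, 0, 0, 0, 1], [0, 0, 0, 0, 0, 0, 1]]])

```text
time_s: 33.65
ee_pos: [0.481, 0.4039, 0.1326]
eef_rot: [-3.141, 0.0, 1.633]
force: [0.2, 0.6, -0.9]
grip_width: 0.0094
grip_force: 30.0
```

```bash
python3 - <<'E'
from h import *
im,d,i=shot("wrist","w11"); W=cloud(d,i); x,y,z=np.moveaxis(W,2,0)
cmd([.4585+.022*np.cos(.064),.4037+.022*np.sin(.064),.0274],.064+np.pi/2)
c=np.array([.4585,.4037]);a=.063;s=(x-c[0])*np.cos(a)+(y-c[1])*np.sin(a); n=-(x-c[0])*np.sin(a)+(y-c[1])*np.cos(a)
q=(abs(n-.038)<.004)&(abs(s)<.11)&(z>.043)&(z<.052); hst,e=np.histogram(s[q],np.arange(-.104,.105,.002)); print("far rail",[round(float(b)*1000+1) for b,k in zip(e,hst) if k<3])
E
```

```text
t33.7 ee [0.481  0.404  0.1328] rot [-3.1414e+00  2.0000e-04  1.6328e+00] w 0.0093 gf 30.0 F [ 0.2 -0.3 -0.3]
 -> shift mm [  1.1  -0.5 105.4] turn [-0.0002  0.0002 -0.002 ]
far rail [-103, -101, -99, -83, -81, -79, -77, -75, -73, -71, -69, -67, -65, -63, -61, -59, -29, -27, -25, -23, -21, -19, -17, -15, -13, 15, 17, 19, 21, 23, 25, 27, 29, 59, 61, 63, 65, 67, 69, 71, 73, 75, 77, 79, 81, 83, 85, 101, 103]
```

View pics/w11.png

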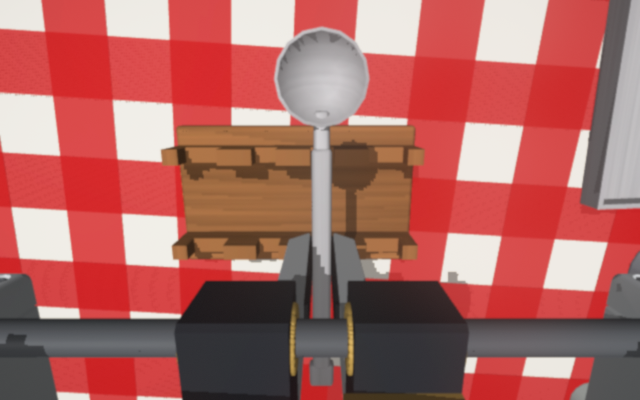

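The spoon is held level and lines up with the rest's notches, on the line x=321. Now I lower it.

Call:
arm_command(plan=[[[1, -0.5, 25, 0, 0, 0, 1], [1, -0.5, 55, 0, 0, 0, 1], [1, -0.5, 80, 0, 0, 0, 1], [1, -0.5, 92, 0, 0, 0, 1], [1, -0.5, 99, 0, 0, 0, 1], [1, -0.5, 103, 0, 0, 0, 1], [1, -0.5, 105, 0, 0, 0, 1], [1, -0.5, 105, 0, 0, 0, 1], [1, -0.5, 105, 0, 0, 0, 1]]])

```text
time_s: 34.6
ee_pos: [0.4803, 0.4061, 0.0287]
eef_rot: [3.141, -0.001, 1.635]
force: [0.8, -0.4, -0.4]
grip_width: 0.0095
grip_force: 30.0
```

```bash
python3 - <<'E'
from h import *
cmd()
E
```

```text
t34.6 ee [0.4803 0.4061 0.0287] rot [ 3.1407e+00 -7.0000e-04  1.6348e+00] w 0.0095 gf 30.0 F [ 0.8 -0.4 -0.4]
```

Call:
arm_command(plan=[[[0, 0, 1, 0, 0, 0, 1], [0, 0, 1, 0, 0, 0, 1], [0, 0, 1, 0, 0, 0, 0.8], [0, 0, 1, 0, 0, 0, 0.6], [0, 0, 1, 0, 0, 0, 0.4], [0, 0, 1, 0, 0, 0, 0.3], [0, 0, -20, 0, 0, 0, 0.3], [0, 0, -60, 0, 0, 0, 0.3], [0, 0, -110, 0, 0, 0, 0.3], [0, 0, -160, 0, 0, 0, 0.3], [0, 0, -200, 0, 0, 0, 0.3], [0, 0, -200, 0, 0, 0, 0.3]]])

```text
time_s: 35.8
ee_pos: [0.4813, 0.4069, 0.2344]
eef_rot: [3.134, -0.005, 1.635]
force: [0.3, 0.2, 0.8]
grip_width: 0.0333
grip_force: 0.0
```

```bash
python3 - <<'E'
from h import *
cmd()
im,d,i=shot("wrist","w12")
im2,d,i=shot("top","t12"); W=cloud(d,i);x,y,z=np.moveaxis(W,2,0)
q=(abs(x-.511)<.1)&(abs(y+.34)<.1)&(z>.265)&(z<.3); print("bail",q.sum(),axis(W[q][:,:2]))
c=np.array([.612,-.0865]); m=(abs(np.hypot(x-c[0],y-c[1])-.056)<.012)&(z>.06)&(z<.08); print("mid",circ(W[m][:,:2]),W[m][:,2].mean())
cv2.imwrite("pics/c12.png",np.hstack([cv2.resize(im,(400,250)),cv2.resize(im2,(400,250))]))
E
```

```text
t35.8 ee [0.4813 0.4069 0.2344] rot [ 3.1336 -0.0053  1.6349] w 0.0333 gf 0.0 F [0.3 0.2 0.8]
bail 253 (array([ 0.50652304, -0.3352973 ]), np.float32(0.5364776), (151.03436279296875, 15.462950706481934))
mid (array([ 0.61094837, -0.08616334]), np.float64(0.05566947370120146)) 0.07145017450937506
```

View pics/c12.png

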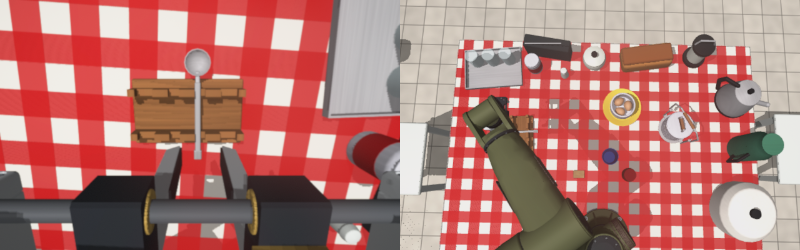

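The spoon lies in facing notches of the rest (197,110, left picture). The carrier has its bail up, the middle tier is on the plate, the cup is upright, and there is no other cutlery. I hand in.

```bash
python3 -c "
from station import ctrl
print(ctrl.hand_in())"
```

```text
the job is handed in; nothing more can be done
None
```

Lunch is served and handed in at about 36 s: middle tier centred on the plate, top tier seated back on the bottom tier, bail up, the only cutlery found (the large spoon) in the rest, cup upright; the hand-in returned no verdict.

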